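# Fetch the hemmed-in pot from the drying board

### The arm

A 6-joint arm with a two-finger parallel gripper is mounted at the origin on the work surface. World frame = base frame: x ahead of the robot, y to its left, z up, the work surface at z = 0. Lengths are in m, angles in rad, forces in N, time in s.
With the tool pointing down it reaches from about 0.35 to 0.725 m from the base axis. Payload 4.3 kg.
Tool frame: the origin (TCP) lies at the very end of the fingers, on their centre line; the grasp point (between the pads) lies 19 mm behind it (arm.grip_point_offset is the distance from the TCP to the grasp point, in m); z points along the fingers, y is the line along which they close (so a half turn about z gives the same grasp; the last joint's range is limited). The gripper opens to 85 mm and grips with 20 to 120 N. Pads are 22 mm wide; open, the fingers measure 114 mm over their backs; the gripper's body (76 mm by 85 mm) begins 54 mm behind the grasp point. The pads swing forward as they close: fully open they stand 13 mm farther back than shut.
Start: joints at [-1.417, 0.377, 0.081, 1.274, 0, 1.46], TCP at [0.15, -0.555, 0.231] pointing down, gripper open.
Joint ranges: [-2.72, 2.72], [-0.84, 1.66], [-1.02, 1.22], [-1.77, 2.12], [-1.37, 1.28], [-3.14, 3.14]. Speed limits (rad/s): [2.57, 2.57, 3.14, 3.14, 3.14, 3.14].

### API

Orientations are given as [roll, pitch, yaw] about the fixed x, y, z axes, in that order (R = Rz(yaw) Ry(pitch) Rx(roll)).
In Python, from workcell import arm gives the robot as it stands. The module is installed in compiled form; this text tells all that it offers.
- The arm moves only by the tool send_rows, never from a script. Its argument "deltas" is a list of rows, each an object of numbers: "tx", "ty", "tz": the shift along the tool's x, y, z scaled (see below); "wx", "wy", "wz": the turn, a rotation vector about the tool's x, y, z scaled (see below). A call has 1 to 8 rows; each row shifts and turns the commanded pose from where the row before left it, along the tool's axes as they then stand; what a row does not reach is not made up. The controller multiplies each number of a shift by 0.1 m and each number of a turn by 180 degrees. A row lasts 1/8 s, in which the tool goes at most 62.5 mm and 10.7 degrees, less where a joint would pass 70% of its speed; a pose out of reach is approached as far as the arm can. A call with a number of a shift or a turn outside -1 to 1 is refused whole. A call with a gripper value outside its range is refused whole. "grip" is the opening in per cent of the stroke, from 0 (shut) to 100 (fully open), set as the call begins (left out, the last holds). The fingers move at their own pace and stop on an object; the grip force is fixed at half the most. Time passes only in rows, so rows that do not move let the fingers close. It gives the time, the measured TCP pose, the force, the opening and the grip force at its end, in the units of the state.
- arm.observe(): the state, without advancing time (a new reading comes with each control period).
- arm.get_image(name): name is "scene" or "side" or "wrist"; returns a dict with "pixels" (420x560x3 uint8, red, green, blue), "z_map" (420x560 float32, m along the optical axis (not along the pixel's ray), 0 where there is no reading), "mtx" (3x3 intrinsics, pixels), "k1" (the pictures are not rectified: a ray, as slopes to the right and down, at radius r is drawn at 1 + k1 r^2 times it, then the intrinsics apply), "R" (3x3) and "t" (3): a world point X has camera coordinates R X + t. Camera axes: x right, y down, z forward; pixel columns grow to the right and rows downward; lengths in m; the calibration is good to about 2 mm. A picture is of the moment at which its call begins.
- arm.finish_job(): hands the job in; it is judged then, once.
Trained networks look in a picture, given as the dict that the camera call returned (one of the last four; its "shot" number tells which), for a name from the list of things; names that differ only in an ending like _2 or _b are one class to them, and where a whole thing is asked for, a point or a joint stands for the part that bears it (a point fixed in the world has none). Each returns a list of dicts, best first, with "p" (0 to 1); they miss things now and then, are a little off and sometimes report something else, mostly with a low value. They report only what shows in the picture. A call takes as long as a camera call. They do not tell look-alikes from the thing itself.
- arm.find_in(picture, thing): "location" ([column, row] in pixels, amid what is visible of it).
- arm.spot_point(picture, thing): "location" ([column, row] in pixels: a listed point, or the origin of a listed thing).
The state is a dict: "t": time; "q": joint angles; "qvel": joint speeds; "joint_efforts": joint torques, N m; "eef_pos": TCP position; "tool_rot": TCP orientation; "wrist_force": force on the tool from outside, world axes, zero at the start; "torque": the same for the moment, N m; "width": finger opening in m; "gripper_force": force on a finger pad.
Only numpy, scipy, OpenCV 4.12 (cv2) and the standard library are available. Lean on these libraries where they do the work, as an engineer would, in place of code of your own. Each camera call takes 0.05 s, during which the arm holds its last target. There are 200 camera calls.

### The job

The short pot at the back of the drying board is due for its next coat, but three taller canisters hem it in. First move all three onto the white side board, standing upright, leaving the pot where it is; then set the pot upright in the middle of the turntable; and only then put the three canisters back on the drying board, each upright, where it stood at the start and turned as it was. Do not tip any of them over or push the wax tin, sanding block or brush out of place.

Things in the scene. Friction and masses are not known exactly. Their poses are not given: they have to be found in the camera images.
- round_piece_mid (a point): Tall round canister, loose: dark wood cylinder 60 mm across, 110 mm tall, about 0.2 kg, with a small brass knob on top (13 mm across, adding 15 mm). The point is on its axis, half-way up the cylinder (55 mm above its foot); z up.
- square_piece_mid (a point): Square canister, loose: dark wood, 56 by 56 mm (along its x and y), 105 mm tall, about 0.24 kg, with the same small brass knob on top (15 mm more). The point is at the centre, 52.5 mm above its foot; z up.
- oblong_piece_mid (a point): Oblong canister, loose: dark wood, 40 mm (its x) by 80 mm (its y) with rounded ends, 100 mm tall, about 0.22 kg, with the same small brass knob on top (15 mm more). The point is at the centre, 50 mm above its foot; z up.
- pot_mid (a point): Short pot, loose: an open dark wood cup 50 mm across and 55 mm tall, wall 5 mm, about 70 g. The point is on its axis, half-way up (27.5 mm above its foot); z up.
- rack: Drying board, fixed: a grey board, 160 (its x) by 270 (its y) by 18 mm thick, with a 12 mm thick fence along its +x edge rising 45 mm above its upper face. Origin at the centre of its underside, on the table; z up. At the start the pot stands near the fence (x about +30 mm), one canister before it (x -35) and one on either side (x +30, y +80 and -80 mm); which is where varies.
- sideboard: Side board, fixed, bare at the start: a flat white board 190 (its x) by 200 (its y) by 18 mm thick, lying on the table. Origin at the centre of its underside; z up.
- turntable_top (a point): Finishing turntable, fixed (it does not turn): a plain aluminium disc 140 mm across, on a dark foot. The point is the centre of its flat top, 30 mm above the table.
- wax_tin: Bystander: a round metal wax tin 70 mm across, 34 mm tall, standing at the far side. Origin at the centre of its underside.
- sanding_block: Bystander: a cork sanding block 57 by 107 mm, 32 mm tall, at the far side. Origin at the centre of its underside.
- brush: Bystander: a flat paint brush with a wooden handle, 200 mm long, 42 mm wide, 20 mm high, lying at the far side. Origin under its middle.
There are look-alikes about, which are no part of the job. What is shaped like the part that bears square_piece_mid but blue is not meant.

How it is judged:
By the outcome, as a careful person would: the job done as asked, in the order asked, and still so for the second after the job is handed in, with the robot touching nothing.
It also fails if it takes over 144 s, if anything falls off the work surface, if the arm or the gripper's body presses on something with over 40 N, if the wrist force passes 120 N, or if a joint passes its speed limit or range.

## Working session

There is one attempt and no reset: what is moved stays moved. The work goes in short steps, Python scripts to look and compute and a tool call to move; the robot and the scene stay as the last step left them, time stands still between calls to the robot, and variables do not carry over. Pictures are saved under pics/ and viewed, at most 14 in all, crops included, and the job is handed in when it is done.

Besides the shell and the picture viewer there is one more tool, called after ">>>" as a command line: name --argument value ..., lists and objects as JSON in quotes. send_rows: Moves the arm, as the interface text tells. Shifts and turns lie within -1 to 1; 1 stands for 0.1 m of shift or 180 degrees of turn. Its arguments: {"type":"object","properties":{"deltas":{"type":"array"},"grip":{"type":"number"}},"required":["deltas"]}

```bash
mkdir -p pics; cat > h.py <<'E'
import numpy as np, cv2
from workcell import arm
def save(p,n): cv2.imwrite('pics/'+n+'.png',p['pixels'][:,:,::-1])
def cloud(p):
    h,w=p['z_map'].shape; v,u=np.mgrid[:h,:w]
    K=np.array(p['mtx']); d=np.array([p['k1'],0,0,0],float)
    n=cv2.undistortPoints(np.stack([u,v],-1).reshape(-1,1,2).astype(float),K,d).reshape(h,w,2)
    z=p['z_map'][...,None]; c=np.concatenate([n*z,z],-1)
    return (c-np.array(p['t']))@np.array(p['R'])
def at(X,loc,r=2):
    u,v=int(round(loc[0])),int(round(loc[1])); return np.round(np.median(X[max(v-r,0):v+r+1,max(u-r,0):u+r+1].reshape(-1,3),0),3)
def project(p,X):
    R=np.array(p['R']);t=np.array(p['t']);q=R@np.array(X)+t; s=q[:2]/q[2]; s=s*(1+p['k1']*(s@s)); K=np.array(p['mtx']); return (K[:2,:2]@s+K[:2,2])
E
python3 - <<'E'
from h import *
s=arm.observe(); print(s['eef_pos'],s['tool_rot'],s['width'],arm.grip_point_offset)
for n in ['scene','side']:
    p=arm.get_image(n); save(p,n+'0'); X=cloud(p); print(n, np.round(-np.array(p['R']).T@np.array(p['t']),3))
    for t in ['round_piece_mid','square_piece_mid','oblong_piece_mid','pot_mid','rack','sideboard','turntable_top','wax_tin','sanding_block','brush']:
        for d in arm.spot_point(p,t)[:3]: print(t,np.round(d['location']),round(d['p'],2),at(X,d['location']))
    np.savez(n+'0.npz',X=X,px=p['pixels'])
E
```

```text
[ 0.14983184 -0.55444753  0.23034671] [-3.13952990e+00 -2.42685289e-04  2.63767518e-01] 0.08553366611485647 0.0187
scene [ 1.037 -0.475  1.077]
round_piece_mid [150. 250.] 0.55 [ 0.474 -0.324  0.114]
square_piece_mid [198. 320.] 0.73 [ 0.696 -0.366  0.104]
square_piece_mid [139. 287.] 0.72 [ 0.531 -0.407  0.111]
oblong_piece_mid [189. 252.] 0.82 [ 0.545 -0.258  0.098]
oblong_piece_mid [140. 285.] 0.43 [ 0.531 -0.403  0.117]
pot_mid [166. 269.] 0.63 [ 0.503 -0.319  0.03 ]
rack [163. 268.] 0.73 [ 0.496 -0.323  0.032]
sideboard [267. 217.] 0.7 [ 0.591 -0.012  0.018]
turntable_top [310. 129.] 0.82 [0.471 0.332 0.03 ]
wax_tin [320. 254.] 0.68 [ 0.786 -0.01   0.035]
wax_tin [359. 204.] 0.38 [0.77  0.197 0.031]
sanding_block [357. 203.] 0.87 [0.763 0.197 0.032]
brush [263. 311.] 0.94 [ 0.774 -0.228  0.018]
side [0.313 0.567 0.81 ]
round_piece_mid [379. 153.] 0.7 [ 0.446 -0.293  0.089]
square_piece_mid [368. 132.] 0.86 [ 0.506 -0.379  0.081]
square_piece_mid [312. 121.] 0.62 [ 0.667 -0.338  0.093]
square_piece_mid [349. 160.] 0.15 [ 0.51  -0.226  0.092]
oblong_piece_mid [347. 161.] 0.83 [ 0.513 -0.22   0.092]
pot_mid [356. 148.] 0.48 [ 0.504 -0.257  0.112]
pot_mid [382. 151.] 0.46 [ 0.44  -0.292  0.101]
rack [363. 166.] 0.57 [ 0.484 -0.301  0.02 ]
rack [293. 234.] 0.51 [0.559 0.016 0.018]
sideboard [290. 229.] 0.96 [0.572 0.004 0.019]
turntable_top [263. 358.] 0.56 [0.475 0.328 0.03 ]
wax_tin [221. 207.] 0.98 [0.761 0.032 0.034]
sanding_block [180. 265.] 0.57 [0.751 0.226 0.032]
brush [264. 158.] 0.73 [ 0.762 -0.208  0.012]
```

View pics/scene0.png

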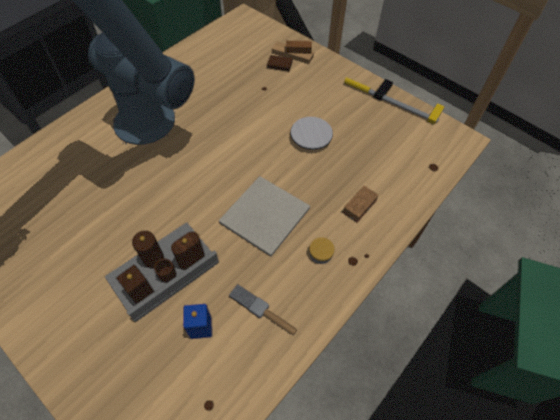

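View pics/side0.png

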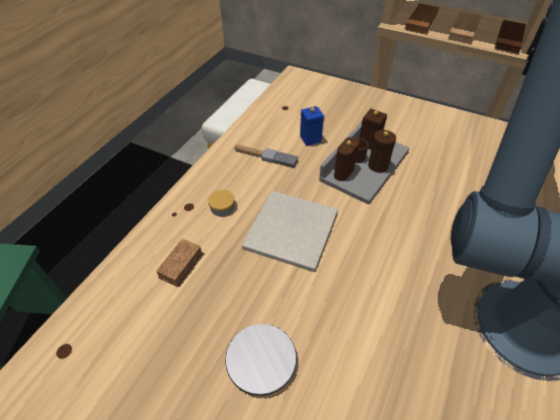

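Scene picture: rack with round (146,243), square (135,284), oblong (187,250), pot (165,270). The blue square decoy is at (197,320), the sideboard at (265,215) and the turntable at (311,133). The side view agrees.

```bash
python3 - <<'E'
from h import *
def rect(P): 
    r=cv2.minAreaRect((P[:,:2]*1000).astype(np.float32)); return np.round(np.array(r[0])/1000,4),np.round(r[1],1),round(r[2],1)
def comps(m):
    n,l,st,c=cv2.connectedComponentsWithStats(m.astype(np.uint8)); return [(l==i) for i in range(1,n) if st[i,4]>25]
for n in ['scene','side']:
    d=np.load(n+'0.npz'); X=d['X']; print(n)
    roi=(X[...,0]>.3)&(X[...,0]<.75)&(X[...,1]>-.5)&(X[...,1]<-.1)
    for lo,hi,t in [(.106,.136,'tops'),(.05,.078,'mid(pot/fence)'),(.012,.024,'board')]:
        z=X[...,2]
        for m in comps(roi&(z>lo)&(z<hi)): P=X[m]; print(t,len(P),*rect(P),np.round(np.median(P,0),3),np.median(d['px'][m],0))
    for m in comps((X[...,2]>.011)&(X[...,2]<.036)&(X[...,1]>-.1)&(X[...,0]>.3)&(X[...,0]<.9)&(X[...,1]<.5)): P=X[m]; print('other',len(P),*rect(P),np.round(np.median(P,0),3))
E
```

```text
scene
tops 450 [ 0.4474 -0.3207] [58.7 58.1] 86.2 [ 0.454 -0.322  0.128] [62. 41. 28.]
tops 462 [ 0.5262 -0.2496] [80.3 44. ] 84.0 [ 0.53  -0.252  0.118] [68. 46. 31.]
tops 534 [ 0.5039 -0.4063] [56.3 57.3] 83.7 [ 0.509 -0.407  0.122] [61. 40. 28.]
tops 51 [ 0.6811 -0.3529] [40.  20.6] 66.2 [ 0.683 -0.36   0.11 ] [ 57.  66. 104.]
tops 32 [ 0.6789 -0.3833] [15.4 25.4] 55.0 [ 0.678 -0.384  0.107] [ 28.  61. 126.]
mid(pot/fence) 149 [ 0.5414 -0.2564] [76.6 19.4] 70.7 [ 0.545 -0.259  0.064] [36. 26. 20.]
mid(pot/fence) 346 [ 0.494 -0.327] [56.2 86.9] 82.9 [ 0.496 -0.327  0.066] [38. 28. 21.]
mid(pot/fence) 764 [ 0.5523 -0.3335] [268.1  28.6] 80.6 [ 0.555 -0.365  0.062] [88. 87. 86.]
mid(pot/fence) 120 [ 0.6998 -0.3637] [74.7 37.1] 88.9 [ 0.701 -0.372  0.063] [19. 33. 64.]
board 125 [ 0.5518 -0.1061] [125.3  12. ] 0.6 [ 0.536 -0.104  0.018] [135. 130. 119.]
board 567 [ 0.4795 -0.2436] [111.1 134.4] 77.2 [ 0.444 -0.262  0.019] [102. 102.  99.]
board 66 [ 0.5325 -0.2021] [23.  59.8] 50.4 [ 0.533 -0.201  0.018] [101.5 101.   98.5]
board 908 [ 0.4562 -0.3938] [119.3 127.1] 81.6 [ 0.452 -0.393
[... 1234 characters left out ...]
24.  17. ]
mid(pot/fence) 147 [ 0.5138 -0.2385] [69.6 28.6] 49.7 [ 0.516 -0.219  0.064] [37. 24. 16.]
board 65 [ 0.6764 -0.3466] [73.6 38.5] 7.2 [ 0.664 -0.347  0.018] [18. 36. 76.]
board 1640 [ 0.4819 -0.3227] [271.7 157.2] 81.5 [ 0.46  -0.252  0.019] [136. 134. 132.]
board 282 [ 0.7114 -0.2325] [83.4 42.5] 9.6 [ 0.71  -0.229  0.019] [111. 111. 113.]
board 114 [ 0.5458 -0.1078] [113.9  15.4] 0.0 [ 0.529 -0.104  0.019] [194. 183. 167.]
other 426 [0.7765 0.0073] [69.9 70. ] 78.1 [0.77  0.015 0.034]
other 4588 [ 0.5736 -0.0056] [190.8 202. ] 5.7 [0.57  0.008 0.019]
other 1091 [0.7658 0.2119] [ 58.3 106.3] 1.4 [0.76  0.218 0.032]
other 4002 [0.48   0.3279] [139.8 140.2] 74.6 [0.478 0.332 0.03 ]
```

>>> send_rows --deltas '[{"tz": -0.6}, {"tz": -0.6}, {"tz": -0.4}]'

```text
$.deltas[0]: bad value
```

>>> send_rows --deltas '[{"tx": 0, "ty": 0, "tz": 0, "wx": 0, "wy": 0, "wz": -0.0543}, {"tx": 0, "ty": 0, "tz": 0, "wx": 0, "wy": 0, "wz": -0.0543}, {"tx": 0, "ty": 0, "tz": 0, "wx": 0, "wy": 0, "wz": -0.0543}, {"tx": 0, "ty": 0, "tz": 0, "wx": 0, "wy": 0, "wz": -0.0543}, {"tx": 0, "ty": 0, "tz": 0, "wx": 0, "wy": 0, "wz": -0.0543}, {"tx": 0, "ty": 0, "tz": 0, "wx": 0, "wy": 0, "wz": -0.0543}, {"tx": 0, "ty": 0, "tz": 0, "wx": 0, "wy": 0, "wz": -0.0543}]' --grip 100

```text
t: 1.98
eef_pos: [0.1499, -0.5551, 0.2313]
tool_rot: [3.142, 0.0, 1.464]
wrist_force: [-0.5, 0.2, -1.1]
width: 0.0854
gripper_force: 0.0
```

```bash
cat >> h.py <<'E'
from scipy.spatial.transform import Rotation as Ro
def go(target,yaw=83.5):
    s=arm.observe(); R=Ro.from_euler('xyz',s['tool_rot']); d=R.inv().apply(np.array(target)-s['eef_pos'])
    w=(R.inv()*Ro.from_euler('xyz',[np.pi,0,np.radians(yaw)])).as_rotvec()/np.pi
    print('shift',np.round(d*10,3),'turn',np.round(w,4),'t',s['t'],'rot',np.round(np.degrees(s['tool_rot']),2),'pos',np.round(s['eef_pos'],4),'rows>=',np.linalg.norm(d)/.0625)
def sb(x,y): c,s=np.cos(.1),np.sin(.1); return [.5735+c*x-s*y,-.0046+s*x+c*y]
E
python3 - <<'E'
from h import *
go([.447,-.3195,.23]); print(sb(-.05,-.055),sb(-.05,.055),sb(.05,0))
E
```

```text
shift [2.661 2.701 0.013] turn [0.    0.    0.002] t 1.975 rot [180.     0.    83.85] pos [ 0.1499 -0.5551  0.2313] rows>= 6.066754527579188
[np.float64(0.5292406296516743), np.float64(-0.06431689992263283)] [np.float64(0.5182589538205231), np.float64(0.04513355825795001)] [np.float64(0.6232502082639013), np.float64(0.0003916708323414078)]
```

>>> send_rows --deltas '[{"tx": 0.38, "ty": 0.386, "tz": 0, "wx": 0, "wy": 0, "wz": 0}, {"tx": 0.38, "ty": 0.386, "tz": 0, "wx": 0, "wy": 0, "wz": 0}, {"tx": 0.38, "ty": 0.386, "tz": 0, "wx": 0, "wy": 0, "wz": 0}, {"tx": 0.38, "ty": 0.386, "tz": 0, "wx": 0, "wy": 0, "wz": 0}, {"tx": 0.38, "ty": 0.386, "tz": 0, "wx": 0, "wy": 0, "wz": 0}, {"tx": 0.38, "ty": 0.386, "tz": 0, "wx": 0, "wy": 0, "wz": 0}, {"tx": 0.381, "ty": 0.385, "tz": 0, "wx": 0, "wy": 0, "wz": 0}, {"tx": 0, "ty": 0, "tz": 0, "wx": 0, "wy": 0, "wz": 0}]'

```text
t: 2.98
eef_pos: [0.4507, -0.3187, 0.2312]
tool_rot: [3.141, -0.0, 1.464]
wrist_force: [-0.3, -0.7, 0.5]
width: 0.0856
gripper_force: 0.0
```

```bash
python3 - <<'E'
from h import *
go([.447,-.3195,.085])
p=arm.get_image('wrist'); save(p,'w1'); X=cloud(p); d=X
for lo,hi in [(.112,.134),(.065,.08)]:
    m=((X[...,2]>lo)&(X[...,2]<hi)&(X[...,0]<.6)&(X[...,0]>.35)).astype(np.uint8)
    n,l,st,c=cv2.connectedComponentsWithStats(m)
    for i in range(1,n):
        if st[i,4]>300:
            P=X[l==i]; r=cv2.minAreaRect((P[:,:2]*1000).astype(np.float32)); print(lo,st[i],r,np.median(P[:,2]))
print([project(p,q) for q in [[.447,-.3195,.128],[.5028,-.4055,.123],[.5253,-.2505,.118]]])
E
```

```text
shift [-0.012 -0.037  1.462] turn [ 0.0002 -0.0001  0.002 ] t 2.975 rot [ 1.7997e+02 -2.0000e-02  8.3860e+01] pos [ 0.4507 -0.3187  0.2312] rows>= 2.3404605047182385
0.112 [ 337   62   56  102 4596] ((527.3414916992188, -248.61399841308594), (78.90275573730469, 40.55900955200195), 82.12348175048828) 0.11763897151016228
0.112 [ 242  172   70   70 3568] ((447.7932434082031, -317.9707336425781), (59.05179977416992, 58.959781646728516), 77.46514129638672) 0.12737303178053871
0.112 [ 314  257   60   56 2955] ((503.32379150390625, -403.7801818847656), (56.26433563232422, 56.288429260253906), 84.1233139038086) 0.12218381202201886
0.065 [317 168  49  47 779] ((513.8030395507812, -323.0108947753906), (48.208702087402344, 49.217567443847656), 84.1526107788086) 0.07194554720831312
0.065 [310 238  54  48 332] ((491.9253234863281, -387.9851989746094), (74.27876281738281, 36.18866729736328), 36.891143798828125) 0.07321834998804844
[array([275.52408677, 211.46076144]), array([344.34729729, 290.0629702 ]), array([361.9259619 , 117.37303334])]
```

View pics/w1.png

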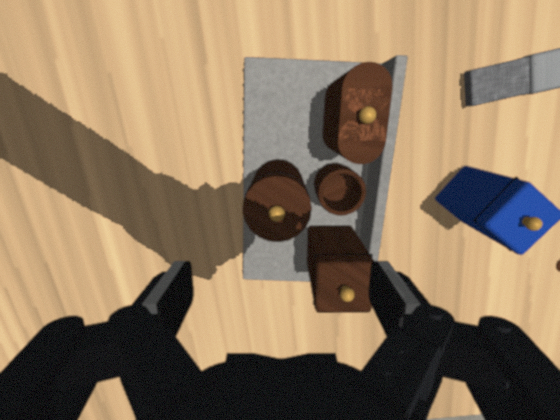

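The wrist view matches the estimates: round (275,210), oblong (362,115), square (343,285), pot (340,190). Descending on the round.

>>> send_rows --deltas '[{"tx": 0, "ty": -0.033, "tz": 0.4, "wx": 0, "wy": 0, "wz": 0}, {"tx": 0, "ty": 0, "tz": 0.4, "wx": 0, "wy": 0, "wz": 0}, {"tx": 0, "ty": 0, "tz": 0.36, "wx": 0, "wy": 0, "wz": 0}, {"tx": 0, "ty": 0, "tz": 0.3, "wx": 0, "wy": 0, "wz": 0}, {"tx": 0, "ty": 0, "tz": 0, "wx": 0, "wy": 0, "wz": 0}, {"tx": 0, "ty": 0, "tz": 0, "wx": 0, "wy": 0, "wz": 0}]'

```text
t: 3.78
eef_pos: [0.445, -0.3219, 0.0865]
tool_rot: [3.141, 0.001, 1.457]
wrist_force: [0.1, -0.5, 0.7]
width: 0.0853
gripper_force: 0.0
```

>>> send_rows --deltas '[{"tx": 0, "ty": 0, "tz": 0, "wx": 0, "wy": 0, "wz": 0}, {"tx": 0, "ty": 0, "tz": 0, "wx": 0, "wy": 0, "wz": 0}, {"tx": 0, "ty": 0, "tz": 0, "wx": 0, "wy": 0, "wz": 0}, {"tx": 0, "ty": 0, "tz": 0, "wx": 0, "wy": 0, "wz": 0}, {"tx": 0, "ty": 0, "tz": 0, "wx": 0, "wy": 0, "wz": 0}]' --grip 0

```text
t: 4.4
eef_pos: [0.4462, -0.3219, 0.0872]
tool_rot: [3.139, 0.003, 1.458]
wrist_force: [-0.8, -0.5, 7.2]
width: 0.0589
gripper_force: 63.7
```

>>> send_rows --deltas '[{"tx": 0, "ty": 0, "tz": -0.2, "wx": 0, "wy": 0, "wz": 0}, {"tx": 0, "ty": 0, "tz": -0.4, "wx": 0, "wy": 0, "wz": 0}, {"tx": 0, "ty": 0, "tz": -0.4, "wx": 0, "wy": 0, "wz": 0}, {"tx": 0, "ty": 0, "tz": -0.4, "wx": 0, "wy": 0, "wz": 0}, {"tx": 0, "ty": 0, "tz": -0.1, "wx": 0, "wy": 0, "wz": 0}, {"tx": 0, "ty": 0, "tz": 0, "wx": 0, "wy": 0, "wz": 0}]'

```text
t: 5.15
eef_pos: [0.4451, -0.3208, 0.2349]
tool_rot: [3.141, 0.0, 1.458]
wrist_force: [0.8, 0.1, -3.2]
width: 0.0588
gripper_force: 65.3
```

```bash
python3 - <<'E'
from h import *
go(sb(-.05,-.055)+[.237]); print(arm.observe()['width'])
E
```

```text
shift [ 2.643  0.548 -0.021] turn [0.     0.0001 0.0002] t 5.15 rot [1.7999e+02 1.0000e-02 8.3540e+01] pos [ 0.4451 -0.3208  0.2349] rows>= 4.319232557097259
0.05881062673129231
```

>>> send_rows --deltas '[{"tx": 0.24, "ty": 0.05, "tz": 0, "wx": 0, "wy": 0, "wz": 0}, {"tx": 0.54, "ty": 0.112, "tz": 0, "wx": 0, "wy": 0, "wz": 0}, {"tx": 0.54, "ty": 0.112, "tz": 0, "wx": 0, "wy": 0, "wz": 0}, {"tx": 0.54, "ty": 0.112, "tz": 0, "wx": 0, "wy": 0, "wz": 0}, {"tx": 0.54, "ty": 0.112, "tz": 0, "wx": 0, "wy": 0, "wz": 0}, {"tx": 0.24, "ty": 0.05, "tz": 0, "wx": 0, "wy": 0, "wz": 0}, {"tx": 0, "ty": 0, "tz": 0, "wx": 0, "wy": 0, "wz": 0}, {"tx": 0, "ty": 0, "tz": 0, "wx": 0, "wy": 0, "wz": 0}]'

```text
t: 6.15
eef_pos: [0.5281, -0.065, 0.2337]
tool_rot: [-3.139, 0.0, 1.458]
wrist_force: [-0.4, -0.5, -2.1]
width: 0.0587
gripper_force: 65.3
```

>>> send_rows --deltas '[{"tx": 0, "ty": 0, "tz": 0.4, "wx": 0, "wy": 0, "wz": 0}, {"tx": 0, "ty": 0, "tz": 0.4, "wx": 0, "wy": 0, "wz": 0}, {"tx": 0, "ty": 0, "tz": 0.4, "wx": 0, "wy": 0, "wz": 0}, {"tx": 0, "ty": 0, "tz": 0.2, "wx": 0, "wy": 0, "wz": 0}, {"tx": 0, "ty": 0, "tz": 0, "wx": 0, "wy": 0, "wz": 0}, {"tx": 0, "ty": 0, "tz": 0, "wx": 0, "wy": 0, "wz": 0}]'

```text
t: 6.9
eef_pos: [0.5297, -0.0656, 0.096]
tool_rot: [3.14, 0.0, 1.457]
wrist_force: [0.7, -0.7, -1.9]
width: 0.0586
gripper_force: 65.4
```

>>> send_rows --deltas '[{"tx": 0, "ty": 0, "tz": 0.03, "wx": 0, "wy": 0, "wz": 0}, {"tx": 0, "ty": 0, "tz": 0.03, "wx": 0, "wy": 0, "wz": 0}, {"tx": 0, "ty": 0, "tz": 0.02, "wx": 0, "wy": 0, "wz": 0}, {"tx": 0, "ty": 0, "tz": 0.01, "wx": 0, "wy": 0, "wz": 0}, {"tx": 0, "ty": 0, "tz": 0, "wx": 0, "wy": 0, "wz": 0}]'

```text
t: 7.52
eef_pos: [0.5294, -0.0646, 0.0871]
tool_rot: [3.141, 0.0, 1.458]
wrist_force: [-1.8, 0.4, 4.6]
width: 0.0587
gripper_force: 66.4
```

>>> send_rows --deltas '[{"tx": 0, "ty": 0, "tz": 0, "wx": 0, "wy": 0, "wz": 0}, {"tx": 0, "ty": 0, "tz": 0, "wx": 0, "wy": 0, "wz": 0}, {"tx": 0, "ty": 0, "tz": 0, "wx": 0, "wy": 0, "wz": 0}, {"tx": 0, "ty": 0, "tz": 0, "wx": 0, "wy": 0, "wz": 0}, {"tx": 0, "ty": 0, "tz": -0.2, "wx": 0, "wy": 0, "wz": 0}, {"tx": 0, "ty": 0, "tz": -0.5, "wx": 0, "wy": 0, "wz": 0}, {"tx": 0, "ty": 0, "tz": -0.5, "wx": 0, "wy": 0, "wz": 0}, {"tx": 0, "ty": 0, "tz": 0, "wx": 0, "wy": 0, "wz": 0}]' --grip 100

```text
t: 8.52
eef_pos: [0.5323, -0.0654, 0.2108]
tool_rot: [3.133, 0.001, 1.458]
wrist_force: [0.6, 0.2, -0.2]
width: 0.085
gripper_force: 0.0
```

```bash
python3 - <<'E'
from h import *
go([.503,-.405,.205],84); p=arm.get_image('side'); X=cloud(p)
m=(X[...,2]>.118)&(X[...,2]<.134)&(X[...,1]>-.15)&(X[...,1]<.1)&(X[...,0]>.45)&(X[...,0]<.62); print(m.sum(),cv2.minAreaRect((X[m][:,:2]*1000).astype(np.float32)))
E
```

```text
shift [-3.407  0.091  0.063] turn [ 0.0029  0.0004 -0.0026] t 8.525 rot [1.7948e+02 7.0000e-02 8.3530e+01] pos [ 0.5323 -0.0654  0.2108] rows>= 5.454503464038944
392 ((528.1984252929688, -64.14221954345703), (57.72981643676758, 59.84305953979492), 23.963090896606445)
```

Round is standing on the sideboard. Next the square (a height of 0.2 clears all the knobs).

>>> send_rows --deltas '[{"tx": -0.3, "ty": 0.01, "tz": 0, "wx": 0, "wy": 0, "wz": -0.0026}, {"tx": -0.56, "ty": 0.016, "tz": 0, "wx": 0, "wy": 0, "wz": 0}, {"tx": -0.56, "ty": 0.016, "tz": 0, "wx": 0, "wy": 0, "wz": 0}, {"tx": -0.56, "ty": 0.016, "tz": 0, "wx": 0, "wy": 0, "wz": 0}, {"tx": -0.56, "ty": 0.016, "tz": 0, "wx": 0, "wy": 0, "wz": 0}, {"tx": -0.56, "ty": 0.016, "tz": 0, "wx": 0, "wy": 0, "wz": 0}, {"tx": -0.3, "ty": 0, "tz": 0, "wx": 0, "wy": 0, "wz": 0}, {"tx": 0, "ty": 0, "tz": 0, "wx": 0, "wy": 0, "wz": 0}]'

```text
t: 9.57
eef_pos: [0.501, -0.4054, 0.2037]
tool_rot: [-3.139, -0.002, 1.463]
wrist_force: [-0.2, 1.1, -0.1]
width: 0.0853
gripper_force: 0.0
```

```bash
python3 - <<'E'
from h import *
go([.503,-.405,.083],84)
E
```

```text
shift [0.004 0.023 1.207] turn [-0.0008 -0.0006 -0.0011] t 9.575 rot [-1.7985e+02 -1.0000e-01  8.3810e+01] pos [ 0.501  -0.4054  0.2037] rows>= 1.9312896736221785
```

>>> send_rows --deltas '[{"tx": 0, "ty": 0.02, "tz": 0.3, "wx": 0, "wy": 0, "wz": 0}, {"tx": 0, "ty": 0, "tz": 0.35, "wx": 0, "wy": 0, "wz": 0}, {"tx": 0, "ty": 0, "tz": 0.35, "wx": 0, "wy": 0, "wz": 0}, {"tx": 0, "ty": 0, "tz": 0.2, "wx": 0, "wy": 0, "wz": 0}, {"tx": 0, "ty": 0, "tz": 0, "wx": 0, "wy": 0, "wz": 0}, {"tx": 0, "ty": 0, "tz": 0, "wx": 0, "wy": 0, "wz": 0}]'

```text
t: 10.32
eef_pos: [0.5047, -0.4033, 0.0869]
tool_rot: [3.141, 0.0, 1.467]
wrist_force: [0.1, 0.7, 0.5]
width: 0.0856
gripper_force: 0.0
```

>>> send_rows --deltas '[{"tx": 0, "ty": 0, "tz": 0, "wx": 0, "wy": 0, "wz": 0}, {"tx": 0, "ty": 0, "tz": 0, "wx": 0, "wy": 0, "wz": 0}, {"tx": 0, "ty": 0, "tz": 0, "wx": 0, "wy": 0, "wz": 0}, {"tx": 0, "ty": 0, "tz": 0, "wx": 0, "wy": 0, "wz": 0}, {"tx": 0, "ty": 0, "tz": 0, "wx": 0, "wy": 0, "wz": 0}]' --grip 0

```text
t: 10.95
eef_pos: [0.5047, -0.4045, 0.0877]
tool_rot: [3.14, 0.001, 1.466]
wrist_force: [-2.2, 1.0, 6.0]
width: 0.0549
gripper_force: 63.9
```

>>> send_rows --deltas '[{"tx": 0, "ty": 0, "tz": -0.2, "wx": 0, "wy": 0, "wz": 0}, {"tx": 0, "ty": 0, "tz": -0.4, "wx": 0, "wy": 0, "wz": 0}, {"tx": 0, "ty": 0, "tz": -0.4, "wx": 0, "wy": 0, "wz": 0}, {"tx": 0, "ty": 0, "tz": -0.4, "wx": 0, "wy": 0, "wz": 0}, {"tx": 0, "ty": 0, "tz": -0.1, "wx": 0, "wy": 0, "wz": 0}, {"tx": 0, "ty": 0, "tz": 0, "wx": 0, "wy": 0, "wz": 0}]'

```text
t: 11.7
eef_pos: [0.5045, -0.404, 0.2357]
tool_rot: [3.141, 0.0, 1.466]
wrist_force: [-0.1, 0.3, -2.6]
width: 0.0551
gripper_force: 64.4
```

```bash
python3 - <<'E'
from h import *
go(sb(-.05,.055)+[.24],84); print(arm.observe()['width'])
E
```

```text
shift [ 4.481 -0.333 -0.043] turn [0. 0. 0.] t 11.7 rot [179.99   0.    84.  ] pos [ 0.5045 -0.404   0.2357] rows>= 7.190154600797141
0.055122903733682345
```

>>> send_rows --deltas '[{"tx": 0.44, "ty": -0.042, "tz": 0, "wx": 0, "wy": 0, "wz": 0}, {"tx": 0.6, "ty": -0.042, "tz": 0, "wx": 0, "wy": 0, "wz": 0}, {"tx": 0.6, "ty": -0.042, "tz": 0, "wx": 0, "wy": 0, "wz": 0}, {"tx": 0.6, "ty": -0.042, "tz": 0, "wx": 0, "wy": 0, "wz": 0}, {"tx": 0.6, "ty": -0.042, "tz": 0, "wx": 0, "wy": 0, "wz": 0}, {"tx": 0.6, "ty": -0.042, "tz": 0, "wx": 0, "wy": 0, "wz": 0}, {"tx": 0.6, "ty": -0.042, "tz": 0, "wx": 0, "wy": 0, "wz": 0}, {"tx": 0.44, "ty": -0.04, "tz": 0, "wx": 0, "wy": 0, "wz": 0}]'

```text
t: 12.7
eef_pos: [0.5161, 0.0476, 0.2336]
tool_rot: [-3.137, 0.0, 1.468]
wrist_force: [0.2, -0.0, -2.5]
width: 0.0552
gripper_force: 64.4
```

>>> send_rows --deltas '[{"tx": 0, "ty": 0, "tz": 0, "wx": 0, "wy": 0, "wz": 0}, {"tx": 0, "ty": 0, "tz": 0, "wx": 0, "wy": 0, "wz": 0}, {"tx": 0, "ty": 0, "tz": 0.4, "wx": 0, "wy": 0, "wz": 0}, {"tx": 0, "ty": 0, "tz": 0.4, "wx": 0, "wy": 0, "wz": 0}, {"tx": 0, "ty": 0, "tz": 0.4, "wx": 0, "wy": 0, "wz": 0}, {"tx": 0, "ty": 0, "tz": 0.2, "wx": 0, "wy": 0, "wz": 0}, {"tx": 0, "ty": 0, "tz": 0, "wx": 0, "wy": 0, "wz": 0}, {"tx": 0, "ty": 0, "tz": 0, "wx": 0, "wy": 0, "wz": 0}]'

```text
t: 13.7
eef_pos: [0.5185, 0.0443, 0.0969]
tool_rot: [3.141, 0.0, 1.465]
wrist_force: [-0.7, 0.3, -2.1]
width: 0.0553
gripper_force: 64.4
```

>>> send_rows --deltas '[{"tx": 0, "ty": 0, "tz": 0.03, "wx": 0, "wy": 0, "wz": 0}, {"tx": 0, "ty": 0, "tz": 0.03, "wx": 0, "wy": 0, "wz": 0}, {"tx": 0, "ty": 0, "tz": 0.02, "wx": 0, "wy": 0, "wz": 0}, {"tx": 0, "ty": 0, "tz": 0.015, "wx": 0, "wy": 0, "wz": 0}, {"tx": 0, "ty": 0, "tz": 0, "wx": 0, "wy": 0, "wz": 0}]'

```text
t: 14.32
eef_pos: [0.518, 0.0453, 0.0877]
tool_rot: [3.141, 0.0, 1.466]
wrist_force: [-2.4, 0.4, 5.5]
width: 0.0553
gripper_force: 65.2
```

>>> send_rows --deltas '[{"tx": 0, "ty": 0, "tz": 0, "wx": 0, "wy": 0, "wz": 0}, {"tx": 0, "ty": 0, "tz": 0, "wx": 0, "wy": 0, "wz": 0}, {"tx": 0, "ty": 0, "tz": 0, "wx": 0, "wy": 0, "wz": 0}, {"tx": 0, "ty": 0, "tz": 0, "wx": 0, "wy": 0, "wz": 0}, {"tx": 0, "ty": 0, "tz": -0.2, "wx": 0, "wy": 0, "wz": 0}, {"tx": 0, "ty": 0, "tz": -0.5, "wx": 0, "wy": 0, "wz": 0}, {"tx": 0, "ty": 0, "tz": -0.5, "wx": 0, "wy": 0, "wz": 0}, {"tx": 0, "ty": 0, "tz": 0, "wx": 0, "wy": 0, "wz": 0}]' --grip 100

```text
t: 15.32
eef_pos: [0.5212, 0.045, 0.2112]
tool_rot: [3.133, -0.001, 1.466]
wrist_force: [0.4, -0.7, 0.8]
width: 0.0852
gripper_force: 0.0
```

```bash
python3 - <<'E'
from h import *
go([.526,-.250,.205],82.5)
E
```

```text
shift [-2.929  0.356  0.064] turn [ 0.0028 -0.0002  0.0083] t 15.325 rot [ 1.7949e+02 -3.0000e-02  8.4000e+01] pos [0.5212 0.045  0.2112] rows>= 4.721954648217638
```

>>> send_rows --deltas '[{"tx": -0.34, "ty": 0.05, "tz": 0, "wx": 0, "wy": 0, "wz": 0}, {"tx": -0.56, "ty": 0.07, "tz": 0, "wx": 0, "wy": 0, "wz": 0}, {"tx": -0.56, "ty": 0.07, "tz": 0, "wx": 0, "wy": 0, "wz": 0}, {"tx": -0.56, "ty": 0.07, "tz": 0, "wx": 0, "wy": 0, "wz": 0}, {"tx": -0.56, "ty": 0.07, "tz": 0, "wx": 0, "wy": 0, "wz": 0}, {"tx": -0.34, "ty": 0.026, "tz": 0, "wx": 0, "wy": 0, "wz": 0.0083}, {"tx": 0, "ty": 0, "tz": 0, "wx": 0, "wy": 0, "wz": 0}, {"tx": 0, "ty": 0, "tz": 0, "wx": 0, "wy": 0, "wz": 0}]'

```text
t: 16.32
eef_pos: [0.5224, -0.2482, 0.2059]
tool_rot: [-3.14, -0.001, 1.44]
wrist_force: [0.2, -0.1, 0.2]
width: 0.0856
gripper_force: 0.0
```

```bash
python3 - <<'E'
from h import *
go([.526,-.250,.079],82.5)
E
```

```text
shift [-0.014  0.04   1.269] turn [-0.0005 -0.0004  0.0001] t 16.325 rot [-1.7991e+02 -6.0000e-02  8.2520e+01] pos [ 0.5224 -0.2482  0.2059] rows>= 2.0309466854662728
```

>>> send_rows --deltas '[{"tx": -0.01, "ty": 0.025, "tz": 0.3, "wx": 0, "wy": 0, "wz": 0}, {"tx": 0, "ty": 0, "tz": 0.35, "wx": 0, "wy": 0, "wz": 0}, {"tx": 0, "ty": 0, "tz": 0.35, "wx": 0, "wy": 0, "wz": 0}, {"tx": 0, "ty": 0, "tz": 0.25, "wx": 0, "wy": 0, "wz": 0}, {"tx": 0, "ty": 0, "tz": 0, "wx": 0, "wy": 0, "wz": 0}, {"tx": 0, "ty": 0, "tz": 0, "wx": 0, "wy": 0, "wz": 0}]'

```text
t: 17.08
eef_pos: [0.5259, -0.2498, 0.0829]
tool_rot: [3.14, 0.0, 1.441]
wrist_force: [-0.7, -0.9, 0.0]
width: 0.0852
gripper_force: 0.0
```

>>> send_rows --deltas '[{"tx": 0, "ty": 0, "tz": 0, "wx": 0, "wy": 0, "wz": 0}, {"tx": 0, "ty": 0, "tz": 0, "wx": 0, "wy": 0, "wz": 0}, {"tx": 0, "ty": 0, "tz": 0, "wx": 0, "wy": 0, "wz": 0}, {"tx": 0, "ty": 0, "tz": 0, "wx": 0, "wy": 0, "wz": 0}, {"tx": 0, "ty": 0, "tz": 0, "wx": 0, "wy": 0, "wz": 0}, {"tx": 0, "ty": 0, "tz": 0, "wx": 0, "wy": 0, "wz": 0}]' --grip 0

```text
t: 17.82
eef_pos: [0.526, -0.2508, 0.0828]
tool_rot: [3.14, 0.001, 1.44]
wrist_force: [0.4, 0.5, 5.3]
width: 0.039
gripper_force: 61.5
```

>>> send_rows --deltas '[{"tx": 0, "ty": 0, "tz": -0.2, "wx": 0, "wy": 0, "wz": 0}, {"tx": 0, "ty": 0, "tz": -0.4, "wx": 0, "wy": 0, "wz": 0}, {"tx": 0, "ty": 0, "tz": -0.4, "wx": 0, "wy": 0, "wz": 0}, {"tx": 0, "ty": 0, "tz": -0.4, "wx": 0, "wy": 0, "wz": 0}, {"tx": 0, "ty": 0, "tz": -0.2, "wx": 0, "wy": 0, "wz": 0}, {"tx": 0, "ty": 0, "tz": 0, "wx": 0, "wy": 0, "wz": 0}]'

```text
t: 18.58
eef_pos: [0.5258, -0.2507, 0.2427]
tool_rot: [3.14, 0.001, 1.44]
wrist_force: [0.8, -0.5, -2.4]
width: 0.0394
gripper_force: 61.3
```

```bash
python3 - <<'E'
from h import *
go(sb(.05,.0)+[.24],82.5); print(arm.observe()['width'])
E
```

```text
shift [2.617 0.639 0.026] turn [0.0006 0.0003 0.    ] t 18.575 rot [1.7989e+02 6.0000e-02 8.2500e+01] pos [ 0.5258 -0.2507  0.2427] rows>= 4.3103384203595745
0.03937014182833579
```

>>> send_rows --deltas '[{"tx": 0.3, "ty": 0.075, "tz": 0, "wx": 0, "wy": 0, "wz": 0}, {"tx": 0.5, "ty": 0.12, "tz": 0, "wx": 0, "wy": 0, "wz": 0}, {"tx": 0.5, "ty": 0.12, "tz": 0, "wx": 0, "wy": 0, "wz": 0}, {"tx": 0.5, "ty": 0.12, "tz": 0, "wx": 0, "wy": 0, "wz": 0}, {"tx": 0.5, "ty": 0.12, "tz": 0, "wx": 0, "wy": 0, "wz": 0}, {"tx": 0.317, "ty": 0.084, "tz": 0, "wx": 0, "wy": 0, "wz": 0}, {"tx": 0, "ty": 0, "tz": 0, "wx": 0, "wy": 0, "wz": 0}, {"tx": 0, "ty": 0, "tz": 0, "wx": 0, "wy": 0, "wz": 0}]'

```text
t: 19.58
eef_pos: [0.6217, 0.0005, 0.2399]
tool_rot: [-3.138, 0.001, 1.44]
wrist_force: [-0.3, -0.3, -2.9]
width: 0.0391
gripper_force: 61.0
```

>>> send_rows --deltas '[{"tx": 0, "ty": 0, "tz": 0.3, "wx": 0, "wy": 0, "wz": 0}, {"tx": 0, "ty": 0, "tz": 0.4, "wx": 0, "wy": 0, "wz": 0}, {"tx": 0, "ty": 0, "tz": 0.4, "wx": 0, "wy": 0, "wz": 0}, {"tx": 0, "ty": 0, "tz": 0.3, "wx": 0, "wy": 0, "wz": 0}, {"tx": 0, "ty": 0, "tz": 0.1, "wx": 0, "wy": 0, "wz": 0}, {"tx": 0, "ty": 0, "tz": 0, "wx": 0, "wy": 0, "wz": 0}, {"tx": 0, "ty": 0, "tz": 0, "wx": 0, "wy": 0, "wz": 0}]'

```text
t: 20.45
eef_pos: [0.6239, 0.0003, 0.0934]
tool_rot: [3.139, 0.0, 1.439]
wrist_force: [0.2, -0.7, -2.5]
width: 0.0395
gripper_force: 61.0
```

>>> send_rows --deltas '[{"tx": 0, "ty": 0, "tz": 0.04, "wx": 0, "wy": 0, "wz": 0}, {"tx": 0, "ty": 0, "tz": 0.03, "wx": 0, "wy": 0, "wz": 0}, {"tx": 0, "ty": 0, "tz": 0.02, "wx": 0, "wy": 0, "wz": 0}, {"tx": 0, "ty": 0, "tz": 0.015, "wx": 0, "wy": 0, "wz": 0}, {"tx": 0, "ty": 0, "tz": 0, "wx": 0, "wy": 0, "wz": 0}]'

```text
t: 21.08
eef_pos: [0.6228, 0.0009, 0.0828]
tool_rot: [3.141, 0.0, 1.44]
wrist_force: [-3.2, 0.2, 6.3]
width: 0.0393
gripper_force: 62.2
```

>>> send_rows --deltas '[{"tx": 0, "ty": 0, "tz": 0, "wx": 0, "wy": 0, "wz": 0}, {"tx": 0, "ty": 0, "tz": 0, "wx": 0, "wy": 0, "wz": 0}, {"tx": 0, "ty": 0, "tz": 0, "wx": 0, "wy": 0, "wz": 0}, {"tx": 0, "ty": 0, "tz": 0, "wx": 0, "wy": 0, "wz": 0}, {"tx": 0, "ty": 0, "tz": -0.2, "wx": 0, "wy": 0, "wz": 0}, {"tx": 0, "ty": 0, "tz": -0.5, "wx": 0, "wy": 0, "wz": 0}, {"tx": 0, "ty": 0, "tz": -0.5, "wx": 0, "wy": 0, "wz": 0}, {"tx": 0, "ty": 0, "tz": 0, "wx": 0, "wy": 0, "wz": 0}]' --grip 100

```text
t: 22.08
eef_pos: [0.6259, 0.0005, 0.2065]
tool_rot: [3.132, -0.0, 1.44]
wrist_force: [0.2, 0.4, -1.0]
width: 0.0855
gripper_force: 0.0
```

```bash
python3 - <<'E'
from h import *
p=arm.get_image('side'); save(p,'side1'); X=cloud(p)
q=arm.get_image('scene'); save(q,'scene1'); Y=cloud(q)
for X in (X,Y):
    m=(X[...,2]>.058)&(X[...,2]<.078)&(X[...,0]>.45)&(X[...,0]<.56)&(X[...,1]>-.38)&(X[...,1]<-.28)
    n,l,st,c=cv2.connectedComponentsWithStats(m.astype(np.uint8))
    for i in range(1,n):
        if st[i,4]>30:
            P=X[l==i]; print(st[i],cv2.minEnclosingCircle((P[:,:2][P[:,2]>.068]*1000).astype(np.float32)),np.median(P,0))
go([.512,-.326,.205],82.5)
E
```

```text
[338 132  17  21  80] ((556.2603149414062, -319.0384826660156), 9.999999747378752e-05) [ 0.55429414 -0.33866439  0.06338566]
[351 138  17  16 164] ((512.86376953125, -326.41400146484375), 25.408777236938477) [ 0.51223412 -0.31829812  0.0687365 ]
[154 258  20  20 176] ((513.01416015625, -326.5835876464844), 25.550514221191406) [ 0.51455069 -0.32592764  0.07064568]
[157 273  25  21  99] ((0.0, 0.0), 0.0) [ 0.55547306 -0.35295651  0.06254684]
shift [-3.385 -0.676 -0.034] turn [0.0004 0.     0.    ] t 22.175 rot [179.92   0.    82.5 ] pos [0.6231 0.0007 0.2016] rows>= 5.522289689735544
```

View pics/side1.png

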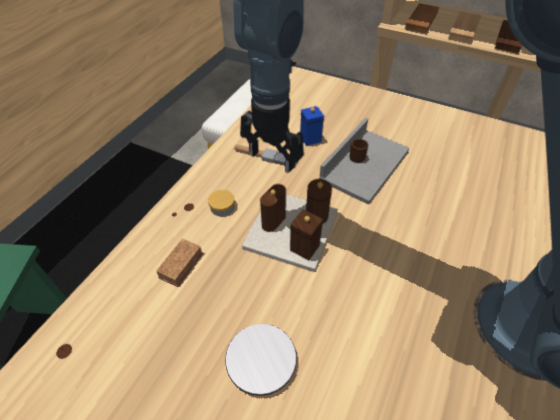

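Side view: the round (318,198), square (306,235) and oblong (273,208) all stand on the white board. The pot is still at (358,150). Next, move over the pot and turn 90° to avoid the fence.

>>> send_rows --deltas '[{"tx": -0.3, "ty": -0.07, "tz": 0, "wx": 0, "wy": 0, "wz": 0}, {"tx": -0.56, "ty": -0.11, "tz": 0, "wx": 0, "wy": 0, "wz": 0}, {"tx": -0.56, "ty": -0.11, "tz": 0, "wx": 0, "wy": 0, "wz": 0}, {"tx": -0.56, "ty": -0.11, "tz": 0, "wx": 0, "wy": 0, "wz": 0}, {"tx": -0.56, "ty": -0.11, "tz": 0, "wx": 0, "wy": 0, "wz": 0}, {"tx": -0.56, "ty": -0.11, "tz": 0, "wx": 0, "wy": 0, "wz": 0}, {"tx": -0.285, "ty": -0.056, "tz": 0, "wx": 0, "wy": 0, "wz": -0.05}]'

```text
t: 23.05
eef_pos: [0.5092, -0.3279, 0.1989]
tool_rot: [-3.138, -0.002, 1.598]
wrist_force: [-0.1, 0.8, -0.4]
width: 0.0855
gripper_force: 0.0
```

>>> send_rows --deltas '[{"tx": 0, "ty": 0, "tz": 0, "wx": 0, "wy": 0, "wz": -0.056}, {"tx": 0, "ty": 0, "tz": 0, "wx": 0, "wy": 0, "wz": -0.056}, {"tx": 0, "ty": 0, "tz": 0, "wx": 0, "wy": 0, "wz": -0.056}, {"tx": 0, "ty": 0, "tz": 0, "wx": 0, "wy": 0, "wz": -0.056}, {"tx": 0, "ty": 0, "tz": 0, "wx": 0, "wy": 0, "wz": -0.056}, {"tx": 0, "ty": 0, "tz": 0, "wx": 0, "wy": 0, "wz": -0.056}, {"tx": 0, "ty": 0, "tz": 0, "wx": 0, "wy": 0, "wz": -0.056}, {"tx": 0, "ty": 0, "tz": 0, "wx": 0, "wy": 0, "wz": -0.056}]'

```text
t: 24.05
eef_pos: [0.5104, -0.3251, 0.1989]
tool_rot: [3.139, -0.004, 3.01]
wrist_force: [-0.3, -0.3, 0.5]
width: 0.0855
gripper_force: 0.0
```

```bash
python3 - <<'E'
from h import *
go([.513,-.3265,.045],172.5)
p=arm.get_image('wrist'); save(p,'w2'); X=cloud(p)
m=(X[...,2]>.066)&(X[...,2]<.078)&(X[...,0]>.45)&(X[...,0]<.545)&(X[...,1]>-.38)&(X[...,1]<-.28); print(m.sum(),cv2.minEnclosingCircle((X[m][:,:2]*1000).astype(np.float32)))
E
```

```text
shift [-0.033 -0.014  1.538] turn [ 0.0007 -0.0012 -0.0001] t 24.05 rot [179.88  -0.21 172.48] pos [ 0.5104 -0.3251  0.1989] rows>= 2.462128834086487
892 ((513.5894775390625, -324.1902160644531), 24.892160415649414)
```

>>> send_rows --deltas '[{"tx": -0.015, "ty": 0, "tz": 0.35, "wx": 0, "wy": 0, "wz": 0}, {"tx": 0, "ty": 0, "tz": 0.4, "wx": 0, "wy": 0, "wz": 0}, {"tx": 0, "ty": 0, "tz": 0.4, "wx": 0, "wy": 0, "wz": 0}, {"tx": 0, "ty": 0, "tz": 0.25, "wx": 0, "wy": 0, "wz": 0}, {"tx": 0, "ty": 0, "tz": 0.1, "wx": 0, "wy": 0, "wz": 0}, {"tx": 0, "ty": 0, "tz": 0, "wx": 0, "wy": 0, "wz": 0}, {"tx": 0, "ty": 0, "tz": 0, "wx": 0, "wy": 0, "wz": 0}]'

```text
t: 24.98
eef_pos: [0.5138, -0.3268, 0.0524]
tool_rot: [-3.141, 0.002, 3.004]
wrist_force: [-0.7, 0.3, -0.3]
width: 0.0852
gripper_force: 0.0
```

>>> send_rows --deltas '[{"tx": 0, "ty": 0, "tz": 0, "wx": 0, "wy": 0, "wz": 0}, {"tx": 0, "ty": 0, "tz": 0, "wx": 0, "wy": 0, "wz": 0}, {"tx": 0, "ty": 0, "tz": 0, "wx": 0, "wy": 0, "wz": 0}, {"tx": 0, "ty": 0, "tz": 0, "wx": 0, "wy": 0, "wz": 0}, {"tx": 0, "ty": 0, "tz": 0, "wx": 0, "wy": 0, "wz": 0}, {"tx": 0, "ty": 0, "tz": 0, "wx": 0, "wy": 0, "wz": 0}]' --grip 0

```text
t: 25.72
eef_pos: [0.5139, -0.3268, 0.0527]
tool_rot: [-3.14, 0.002, 3.005]
wrist_force: [0.1, -0.3, 4.7]
width: 0.0477
gripper_force: 62.2
```

>>> send_rows --deltas '[{"tx": 0, "ty": 0, "tz": -0.2, "wx": 0, "wy": 0, "wz": 0}, {"tx": 0, "ty": 0, "tz": -0.4, "wx": 0, "wy": 0, "wz": 0}, {"tx": 0, "ty": 0, "tz": -0.5, "wx": 0, "wy": 0, "wz": 0}, {"tx": 0, "ty": 0, "tz": -0.5, "wx": 0, "wy": 0, "wz": 0}, {"tx": 0, "ty": 0, "tz": -0.2, "wx": 0, "wy": 0, "wz": 0}, {"tx": 0, "ty": 0, "tz": 0, "wx": 0, "wy": 0, "wz": 0}]'

```text
t: 26.48
eef_pos: [0.514, -0.327, 0.2332]
tool_rot: [-3.139, 0.004, 3.004]
wrist_force: [0.3, -0.5, -0.9]
width: 0.0476
gripper_force: 62.1
```

```bash
python3 - <<'E'
from h import *
go([.4805,.327,.225],172.5); print(arm.observe()['width'],arm.observe()['q'])
E
```

```text
shift [1.226 6.433 0.064] turn [-0.0007  0.0012 -0.002 ] t 26.475 rot [-179.87    0.21  172.14] pos [ 0.514  -0.327   0.2332] rows>= 10.47824614034723
0.047621101225700714 [-6.70615603e-01  4.45538236e-01  1.89055964e-01  1.31006015e+00
 -8.25267333e-05 -5.33503031e-01]
```

>>> send_rows --deltas '[{"tx": 0.06, "ty": 0.3, "tz": 0, "wx": 0, "wy": 0, "wz": 0}, {"tx": 0.1, "ty": 0.52, "tz": 0, "wx": 0, "wy": 0, "wz": 0}, {"tx": 0.1, "ty": 0.52, "tz": 0, "wx": 0, "wy": 0, "wz": 0}, {"tx": 0.1, "ty": 0.52, "tz": 0, "wx": 0, "wy": 0, "wz": 0}, {"tx": 0.1, "ty": 0.52, "tz": 0, "wx": 0, "wy": 0, "wz": 0}, {"tx": 0.1, "ty": 0.52, "tz": 0, "wx": 0, "wy": 0, "wz": 0}, {"tx": 0.1, "ty": 0.52, "tz": 0, "wx": 0, "wy": 0, "wz": 0}, {"tx": 0.1, "ty": 0.52, "tz": 0, "wx": 0, "wy": 0, "wz": 0}]'

```text
t: 27.48
eef_pos: [0.4901, 0.0761, 0.2293]
tool_rot: [-3.141, -0.003, 3.004]
wrist_force: [0.5, -0.5, -2.4]
width: 0.0476
gripper_force: 62.1
```

>>> send_rows --deltas '[{"tx": 0.1, "ty": 0.52, "tz": 0, "wx": 0, "wy": 0, "wz": 0}, {"tx": 0.1, "ty": 0.52, "tz": 0, "wx": 0, "wy": 0, "wz": 0}, {"tx": 0.1, "ty": 0.52, "tz": 0, "wx": 0, "wy": 0, "wz": 0}, {"tx": 0.1, "ty": 0.52, "tz": 0, "wx": 0, "wy": 0, "wz": 0}, {"tx": 0.066, "ty": 0.413, "tz": 0, "wx": 0, "wy": 0, "wz": 0}, {"tx": 0, "ty": 0, "tz": 0, "wx": 0, "wy": 0, "wz": 0}, {"tx": 0, "ty": 0, "tz": 0, "wx": 0, "wy": 0, "wz": 0}]'

```text
t: 28.35
eef_pos: [0.4786, 0.327, 0.2296]
tool_rot: [-3.139, -0.002, 3.005]
wrist_force: [-0.2, 0.6, -1.5]
width: 0.0475
gripper_force: 62.2
```

```bash
python3 - <<'E'
from h import *
go([.4805,.327,.0647],172.5)
E
```

```text
shift [-0.022  0.006  1.649] turn [-0.0008 -0.0007 -0.0019] t 28.35 rot [-1.7986e+02 -1.2000e-01  1.7215e+02] pos [0.4786 0.327  0.2296] rows>= 2.6388160927343436
```

>>> send_rows --deltas '[{"tx": 0, "ty": 0, "tz": 0.4, "wx": 0, "wy": 0, "wz": 0}, {"tx": 0, "ty": 0, "tz": 0.4, "wx": 0, "wy": 0, "wz": 0}, {"tx": 0, "ty": 0, "tz": 0.4, "wx": 0, "wy": 0, "wz": 0}, {"tx": 0, "ty": 0, "tz": 0.3, "wx": 0, "wy": 0, "wz": 0}, {"tx": 0, "ty": 0, "tz": 0.08, "wx": 0, "wy": 0, "wz": 0}, {"tx": 0, "ty": 0, "tz": 0, "wx": 0, "wy": 0, "wz": 0}, {"tx": 0, "ty": 0, "tz": 0, "wx": 0, "wy": 0, "wz": 0}]'

```text
t: 29.22
eef_pos: [0.4807, 0.3281, 0.0749]
tool_rot: [3.14, 0.002, 3.004]
wrist_force: [1.7, -0.4, -0.1]
width: 0.0476
gripper_force: 62.2
```

>>> send_rows --deltas '[{"tx": 0, "ty": 0, "tz": 0.03, "wx": 0, "wy": 0, "wz": 0}, {"tx": 0, "ty": 0, "tz": 0.03, "wx": 0, "wy": 0, "wz": 0}, {"tx": 0, "ty": 0, "tz": 0.025, "wx": 0, "wy": 0, "wz": 0}, {"tx": 0, "ty": 0, "tz": 0.015, "wx": 0, "wy": 0, "wz": 0}, {"tx": 0, "ty": 0, "tz": 0, "wx": 0, "wy": 0, "wz": 0}]'

```text
t: 29.85
eef_pos: [0.4796, 0.328, 0.0647]
tool_rot: [3.141, 0.001, 3.005]
wrist_force: [-4.0, -1.5, 8.6]
width: 0.0475
gripper_force: 63.2
```

Contact with the turntable at the expected height; release and lift.

>>> send_rows --deltas '[{"tx": 0, "ty": 0, "tz": 0, "wx": 0, "wy": 0, "wz": 0}, {"tx": 0, "ty": 0, "tz": 0, "wx": 0, "wy": 0, "wz": 0}, {"tx": 0, "ty": 0, "tz": 0, "wx": 0, "wy": 0, "wz": 0}, {"tx": 0, "ty": 0, "tz": 0, "wx": 0, "wy": 0, "wz": 0}, {"tx": 0, "ty": 0, "tz": -0.2, "wx": 0, "wy": 0, "wz": 0}, {"tx": 0, "ty": 0, "tz": -0.5, "wx": 0, "wy": 0, "wz": 0}, {"tx": 0, "ty": 0, "tz": -0.5, "wx": 0, "wy": 0, "wz": 0}, {"tx": 0, "ty": 0, "tz": -0.2, "wx": 0, "wy": 0, "wz": 0}]' --grip 100

```text
t: 30.85
eef_pos: [0.481, 0.3287, 0.2069]
tool_rot: [3.138, 0.004, 3.005]
wrist_force: [0.3, -0.4, 0.3]
width: 0.0855
gripper_force: 0.0
```

>>> send_rows --deltas '[{"tx": 0, "ty": 0, "tz": -0.1, "wx": 0, "wy": 0, "wz": 0.056}, {"tx": 0, "ty": 0, "tz": 0, "wx": 0, "wy": 0, "wz": 0.056}, {"tx": 0, "ty": 0, "tz": 0, "wx": 0, "wy": 0, "wz": 0.056}, {"tx": 0, "ty": 0, "tz": 0, "wx": 0, "wy": 0, "wz": 0.056}, {"tx": 0, "ty": 0, "tz": 0, "wx": 0, "wy": 0, "wz": 0.056}, {"tx": 0, "ty": 0, "tz": 0, "wx": 0, "wy": 0, "wz": 0.056}, {"tx": 0, "ty": 0, "tz": 0, "wx": 0, "wy": 0, "wz": 0.056}, {"tx": 0, "ty": 0, "tz": 0, "wx": 0, "wy": 0, "wz": 0.056}]'

```text
t: 31.85
eef_pos: [0.4794, 0.3278, 0.2131]
tool_rot: [-3.141, 0.0, 1.591]
wrist_force: [-0.0, 0.4, -0.4]
width: 0.0854
gripper_force: 0.0
```

>>> send_rows --deltas '[{"tx": 0, "ty": 0, "tz": 0, "wx": 0, "wy": 0, "wz": 0.05}, {"tx": 0, "ty": 0, "tz": 0, "wx": 0, "wy": 0, "wz": 0}, {"tx": 0, "ty": 0, "tz": 0, "wx": 0, "wy": 0, "wz": 0}]'

```text
t: 32.22
eef_pos: [0.4794, 0.3278, 0.2132]
tool_rot: [-3.141, 0.0, 1.442]
wrist_force: [0.5, -0.0, 0.7]
width: 0.0853
gripper_force: 0.0
```

```bash
python3 - <<'E'
from h import *
go([.6231,.0004,.215],82.5)
p=arm.get_image('scene'); X=cloud(p); save(p,'scene2')
m=(X[...,2]>.074)&(X[...,2]<.09)&(X[...,0]>.43)&(X[...,0]<.53)&(X[...,1]>.27)&(X[...,1]<.38); print(m.sum(),cv2.minEnclosingCircle((X[m][:,:2]*1000).astype(np.float32)),np.median(X[m],0))
E
```

```text
shift [-3.063  1.845 -0.018] turn [-0.      0.0001  0.0007] t 32.225 rot [-1.7999e+02  1.0000e-02  8.2630e+01] pos [0.4794 0.3278 0.2132] rows>= 5.720875673152759
107 ((482.1201171875, 325.16534423828125), 26.617952346801758) [0.4816274  0.32384018 0.08218753]
```

View pics/scene2.png

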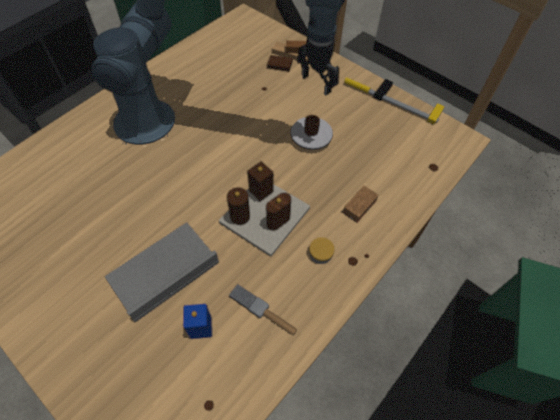

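Scene: the pot stands mid-turntable at (312,127), and the canisters are upright on the white board. Now the oblong goes back.

>>> send_rows --deltas '[{"tx": -0.3, "ty": 0.185, "tz": 0, "wx": 0, "wy": 0, "wz": 0}, {"tx": -0.5, "ty": 0.3, "tz": 0, "wx": 0, "wy": 0, "wz": 0}, {"tx": -0.5, "ty": 0.3, "tz": 0, "wx": 0, "wy": 0, "wz": 0}, {"tx": -0.5, "ty": 0.3, "tz": 0, "wx": 0, "wy": 0, "wz": 0}, {"tx": -0.5, "ty": 0.3, "tz": 0, "wx": 0, "wy": 0, "wz": 0}, {"tx": -0.5, "ty": 0.3, "tz": 0, "wx": 0, "wy": 0, "wz": 0}, {"tx": -0.26, "ty": 0.16, "tz": 0, "wx": 0, "wy": 0, "wz": 0}, {"tx": 0, "ty": 0, "tz": 0, "wx": 0, "wy": 0, "wz": 0}]'

```text
t: 33.28
eef_pos: [0.6232, -0.002, 0.2128]
tool_rot: [3.142, 0.0, 1.437]
wrist_force: [-0.0, -0.2, -0.0]
width: 0.0856
gripper_force: 0.0
```

>>> send_rows --deltas '[{"tx": 0, "ty": 0, "tz": 0, "wx": 0, "wy": 0, "wz": 0}, {"tx": 0, "ty": 0, "tz": 0, "wx": 0, "wy": 0, "wz": 0}]'

```text
t: 33.52
eef_pos: [0.622, 0.0017, 0.2134]
tool_rot: [-3.141, -0.0, 1.442]
wrist_force: [0.6, 0.6, -0.5]
width: 0.0852
gripper_force: 0.0
```

```bash
python3 - <<'E'
from h import *
go([.623,.0007,.0828],82.5)
E
```

```text
shift [-0.009  0.011  1.306] turn [-0.0001 -0.      0.0007] t 33.525 rot [-1.7999e+02 -1.0000e-02  8.2620e+01] pos [0.622  0.0017 0.2134] rows>= 2.0898759061385728
```

>>> send_rows --deltas '[{"tx": -0.008, "ty": 0, "tz": 0.35, "wx": 0, "wy": 0, "wz": 0}, {"tx": 0, "ty": 0, "tz": 0.4, "wx": 0, "wy": 0, "wz": 0}, {"tx": 0, "ty": 0, "tz": 0.35, "wx": 0, "wy": 0, "wz": 0}, {"tx": 0, "ty": 0, "tz": 0.22, "wx": 0, "wy": 0, "wz": 0}, {"tx": 0, "ty": 0, "tz": 0, "wx": 0, "wy": 0, "wz": 0}, {"tx": 0, "ty": 0, "tz": 0, "wx": 0, "wy": 0, "wz": 0}]'

```text
t: 34.28
eef_pos: [0.6229, 0.0002, 0.0825]
tool_rot: [3.14, 0.0, 1.441]
wrist_force: [0.7, -0.5, 0.2]
width: 0.0855
gripper_force: 0.0
```

>>> send_rows --deltas '[{"tx": 0, "ty": 0, "tz": 0, "wx": 0, "wy": 0, "wz": 0}, {"tx": 0, "ty": 0, "tz": 0, "wx": 0, "wy": 0, "wz": 0}, {"tx": 0, "ty": 0, "tz": 0, "wx": 0, "wy": 0, "wz": 0}, {"tx": 0, "ty": 0, "tz": 0, "wx": 0, "wy": 0, "wz": 0}, {"tx": 0, "ty": 0, "tz": 0, "wx": 0, "wy": 0, "wz": 0}, {"tx": 0, "ty": 0, "tz": 0, "wx": 0, "wy": 0, "wz": 0}]' --grip 0

```text
t: 35.02
eef_pos: [0.6232, -0.0005, 0.0823]
tool_rot: [3.14, 0.0, 1.44]
wrist_force: [-0.3, 0.1, 5.4]
width: 0.0392
gripper_force: 61.4
```

>>> send_rows --deltas '[{"tx": 0, "ty": 0, "tz": -0.2, "wx": 0, "wy": 0, "wz": 0}, {"tx": 0, "ty": 0, "tz": -0.4, "wx": 0, "wy": 0, "wz": 0}, {"tx": 0, "ty": 0, "tz": -0.4, "wx": 0, "wy": 0, "wz": 0}, {"tx": 0, "ty": 0, "tz": -0.4, "wx": 0, "wy": 0, "wz": 0}, {"tx": 0, "ty": 0, "tz": -0.2, "wx": 0, "wy": 0, "wz": 0}, {"tx": 0, "ty": 0, "tz": 0, "wx": 0, "wy": 0, "wz": 0}]'

```text
t: 35.78
eef_pos: [0.623, -0.0005, 0.2421]
tool_rot: [3.14, 0.0, 1.44]
wrist_force: [0.1, -0.5, -2.5]
width: 0.0391
gripper_force: 61.2
```

```bash
python3 - <<'E'
from h import *
go([.526,-.2506,.2427],82.5)
E
```

```text
shift [-2.606 -0.635 -0.007] turn [0.0006 0.     0.    ] t 35.775 rot [179.89   0.    82.5 ] pos [ 6.230e-01 -5.000e-04  2.421e-01] rows>= 4.292119872664774
```

>>> send_rows --deltas '[{"tx": -0.3, "ty": -0.075, "tz": 0, "wx": 0, "wy": 0, "wz": 0}, {"tx": -0.5, "ty": -0.12, "tz": 0, "wx": 0, "wy": 0, "wz": 0}, {"tx": -0.5, "ty": -0.12, "tz": 0, "wx": 0, "wy": 0, "wz": 0}, {"tx": -0.5, "ty": -0.12, "tz": 0, "wx": 0, "wy": 0, "wz": 0}, {"tx": -0.5, "ty": -0.12, "tz": 0, "wx": 0, "wy": 0, "wz": 0}, {"tx": -0.316, "ty": -0.08, "tz": 0, "wx": 0, "wy": 0, "wz": 0}, {"tx": 0, "ty": 0, "tz": 0, "wx": 0, "wy": 0, "wz": 0}, {"tx": 0, "ty": 0, "tz": 0, "wx": 0, "wy": 0, "wz": 0}]'

```text
t: 36.78
eef_pos: [0.5246, -0.2507, 0.2396]
tool_rot: [-3.139, -0.002, 1.44]
wrist_force: [-0.2, -0.7, -1.6]
width: 0.0391
gripper_force: 61.0
```

>>> send_rows --deltas '[{"tx": 0, "ty": 0, "tz": 0.3, "wx": 0, "wy": 0, "wz": 0}, {"tx": 0, "ty": 0, "tz": 0.4, "wx": 0, "wy": 0, "wz": 0}, {"tx": 0, "ty": 0, "tz": 0.4, "wx": 0, "wy": 0, "wz": 0}, {"tx": 0, "ty": 0, "tz": 0.3, "wx": 0, "wy": 0, "wz": 0}, {"tx": 0, "ty": 0, "tz": 0.08, "wx": 0, "wy": 0, "wz": 0}, {"tx": 0, "ty": 0, "tz": 0, "wx": 0, "wy": 0, "wz": 0}, {"tx": 0, "ty": 0, "tz": 0, "wx": 0, "wy": 0, "wz": 0}]'

```text
t: 37.65
eef_pos: [0.5266, -0.2519, 0.0949]
tool_rot: [3.139, 0.001, 1.441]
wrist_force: [-0.7, 0.4, -3.2]
width: 0.039
gripper_force: 61.0
```

```bash
python3 - <<'E'
from h import *
go([.526,-.2515,.0826],82.5)
E
```

```text
shift [ 0.003 -0.007  0.123] turn [0.0008 0.0004 0.0002] t 37.65 rot [1.7985e+02 7.0000e-02 8.2540e+01] pos [ 0.5266 -0.2519  0.0949] rows>= 0.1971649655876363
```

>>> send_rows --deltas '[{"tx": 0, "ty": -0.007, "tz": 0.05, "wx": 0, "wy": 0, "wz": 0}, {"tx": 0, "ty": 0, "tz": 0.03, "wx": 0, "wy": 0, "wz": 0}, {"tx": 0, "ty": 0, "tz": 0.02, "wx": 0, "wy": 0, "wz": 0}, {"tx": 0, "ty": 0, "tz": 0.02, "wx": 0, "wy": 0, "wz": 0}, {"tx": 0, "ty": 0, "tz": 0.005, "wx": 0, "wy": 0, "wz": 0}, {"tx": 0, "ty": 0, "tz": 0, "wx": 0, "wy": 0, "wz": 0}]'

```text
t: 38.4
eef_pos: [0.5247, -0.2515, 0.0822]
tool_rot: [3.141, 0.001, 1.44]
wrist_force: [-3.3, 1.9, 7.3]
width: 0.0395
gripper_force: 62.4
```

>>> send_rows --deltas '[{"tx": 0, "ty": 0, "tz": 0, "wx": 0, "wy": 0, "wz": 0}, {"tx": 0, "ty": 0, "tz": 0, "wx": 0, "wy": 0, "wz": 0}, {"tx": 0, "ty": 0, "tz": 0, "wx": 0, "wy": 0, "wz": 0}, {"tx": 0, "ty": 0, "tz": 0, "wx": 0, "wy": 0, "wz": 0}, {"tx": 0, "ty": 0, "tz": -0.2, "wx": 0, "wy": 0, "wz": 0}, {"tx": 0, "ty": 0, "tz": -0.5, "wx": 0, "wy": 0, "wz": 0}, {"tx": 0, "ty": 0, "tz": -0.5, "wx": 0, "wy": 0, "wz": 0}, {"tx": 0, "ty": 0, "tz": 0, "wx": 0, "wy": 0, "wz": 0}]' --grip 100

```text
t: 39.4
eef_pos: [0.5274, -0.2531, 0.2057]
tool_rot: [3.133, 0.004, 1.44]
wrist_force: [0.8, 0.5, 0.1]
width: 0.0853
gripper_force: 0.0
```

```bash
python3 - <<'E'
from h import *
go([.518,.0453,.21],84)
E
```

```text
shift [ 2.946 -0.482 -0.059] turn [ 0.0027  0.0013 -0.0083] t 39.4 rot [179.51   0.23  82.51] pos [ 0.5274 -0.2531  0.2057] rows>= 4.77709177666032
```

>>> send_rows --deltas '[{"tx": 0.34, "ty": -0.055, "tz": 0, "wx": 0, "wy": 0, "wz": 0}, {"tx": 0.56, "ty": -0.09, "tz": 0, "wx": 0, "wy": 0, "wz": 0}, {"tx": 0.56, "ty": -0.09, "tz": 0, "wx": 0, "wy": 0, "wz": 0}, {"tx": 0.56, "ty": -0.09, "tz": 0, "wx": 0, "wy": 0, "wz": 0}, {"tx": 0.56, "ty": -0.09, "tz": 0, "wx": 0, "wy": 0, "wz": 0}, {"tx": 0.355, "ty": -0.04, "tz": 0, "wx": 0, "wy": 0, "wz": -0.0083}, {"tx": 0, "ty": 0, "tz": 0, "wx": 0, "wy": 0, "wz": 0}, {"tx": 0, "ty": 0, "tz": 0, "wx": 0, "wy": 0, "wz": 0}]'

```text
t: 40.4
eef_pos: [0.5174, 0.0452, 0.2]
tool_rot: [-3.14, 0.001, 1.466]
wrist_force: [-0.5, -0.3, -0.2]
width: 0.0854
gripper_force: 0.0
```

```bash
python3 - <<'E'
from h import *
go([.518,.0453,.0877],84)
E
```

```text
shift [0.003 0.007 1.123] turn [-0.0004  0.0002 -0.    ] t 40.4 rot [-1.7994e+02  4.0000e-02  8.3990e+01] pos [0.5174 0.0452 0.2   ] rows>= 1.797367191038067
```

>>> send_rows --deltas '[{"tx": 0, "ty": 0, "tz": 0.3, "wx": 0, "wy": 0, "wz": 0}, {"tx": 0, "ty": 0, "tz": 0.35, "wx": 0, "wy": 0, "wz": 0}, {"tx": 0, "ty": 0, "tz": 0.3, "wx": 0, "wy": 0, "wz": 0}, {"tx": 0, "ty": 0, "tz": 0.19, "wx": 0, "wy": 0, "wz": 0}, {"tx": 0, "ty": 0, "tz": 0, "wx": 0, "wy": 0, "wz": 0}, {"tx": 0, "ty": 0, "tz": 0, "wx": 0, "wy": 0, "wz": 0}]'

```text
t: 41.15
eef_pos: [0.5183, 0.0447, 0.0874]
tool_rot: [3.141, 0.0, 1.465]
wrist_force: [0.8, 0.4, -0.0]
width: 0.0853
gripper_force: 0.0
```

>>> send_rows --deltas '[{"tx": 0, "ty": 0, "tz": 0, "wx": 0, "wy": 0, "wz": 0}, {"tx": 0, "ty": 0, "tz": 0, "wx": 0, "wy": 0, "wz": 0}, {"tx": 0, "ty": 0, "tz": 0, "wx": 0, "wy": 0, "wz": 0}, {"tx": 0, "ty": 0, "tz": 0, "wx": 0, "wy": 0, "wz": 0}, {"tx": 0, "ty": 0, "tz": 0, "wx": 0, "wy": 0, "wz": 0}]' --grip 0

```text
t: 41.78
eef_pos: [0.5182, 0.0454, 0.0879]
tool_rot: [3.14, 0.0, 1.466]
wrist_force: [-1.4, -0.6, 5.8]
width: 0.0554
gripper_force: 63.1
```

>>> send_rows --deltas '[{"tx": 0, "ty": 0, "tz": -0.2, "wx": 0, "wy": 0, "wz": 0}, {"tx": 0, "ty": 0, "tz": -0.4, "wx": 0, "wy": 0, "wz": 0}, {"tx": 0, "ty": 0, "tz": -0.4, "wx": 0, "wy": 0, "wz": 0}, {"tx": 0, "ty": 0, "tz": -0.4, "wx": 0, "wy": 0, "wz": 0}, {"tx": 0, "ty": 0, "tz": -0.1, "wx": 0, "wy": 0, "wz": 0}, {"tx": 0, "ty": 0, "tz": 0, "wx": 0, "wy": 0, "wz": 0}]'

```text
t: 42.52
eef_pos: [0.5179, 0.0456, 0.2363]
tool_rot: [3.141, 0.0, 1.466]
wrist_force: [0.9, -0.1, -3.1]
width: 0.0555
gripper_force: 64.5
```

```bash
python3 - <<'E'
from h import *
go([.5046,-.4042,.2357],84)
E
```

```text
shift [-4.487  0.337  0.007] turn [0.0001 0.     0.    ] t 42.525 rot [179.98   0.    84.  ] pos [0.5179 0.0456 0.2363] rows>= 7.199656877586798
```

>>> send_rows --deltas '[{"tx": -0.444, "ty": 0.042, "tz": 0, "wx": 0, "wy": 0, "wz": 0}, {"tx": -0.6, "ty": 0.042, "tz": 0, "wx": 0, "wy": 0, "wz": 0}, {"tx": -0.6, "ty": 0.042, "tz": 0, "wx": 0, "wy": 0, "wz": 0}, {"tx": -0.6, "ty": 0.042, "tz": 0, "wx": 0, "wy": 0, "wz": 0}, {"tx": -0.6, "ty": 0.042, "tz": 0, "wx": 0, "wy": 0, "wz": 0}, {"tx": -0.6, "ty": 0.042, "tz": 0, "wx": 0, "wy": 0, "wz": 0}, {"tx": -0.6, "ty": 0.042, "tz": 0, "wx": 0, "wy": 0, "wz": 0}, {"tx": -0.443, "ty": 0.042, "tz": 0, "wx": 0, "wy": 0, "wz": 0}]'

```text
t: 43.52
eef_pos: [0.5028, -0.406, 0.2334]
tool_rot: [-3.138, -0.003, 1.464]
wrist_force: [0.8, 0.1, -2.1]
width: 0.0551
gripper_force: 64.4
```

>>> send_rows --deltas '[{"tx": 0, "ty": 0, "tz": 0, "wx": 0, "wy": 0, "wz": 0}, {"tx": 0, "ty": 0, "tz": 0, "wx": 0, "wy": 0, "wz": 0}, {"tx": 0, "ty": 0, "tz": 0.4, "wx": 0, "wy": 0, "wz": 0}, {"tx": 0, "ty": 0, "tz": 0.4, "wx": 0, "wy": 0, "wz": 0}, {"tx": 0, "ty": 0, "tz": 0.4, "wx": 0, "wy": 0, "wz": 0}, {"tx": 0, "ty": 0, "tz": 0.18, "wx": 0, "wy": 0, "wz": 0}, {"tx": 0, "ty": 0, "tz": 0, "wx": 0, "wy": 0, "wz": 0}, {"tx": 0, "ty": 0, "tz": 0, "wx": 0, "wy": 0, "wz": 0}]'

```text
t: 44.52
eef_pos: [0.5049, -0.4036, 0.0998]
tool_rot: [3.141, 0.001, 1.467]
wrist_force: [0.0, -0.1, -2.4]
width: 0.0552
gripper_force: 64.5
```

```bash
python3 - <<'E'
from h import *
go([.5046,-.4042,.0877],84)
E
```

```text
shift [-0.006 -0.003  0.121] turn [0.0003 0.0002 0.0004] t 44.525 rot [1.7995e+02 4.0000e-02 8.4070e+01] pos [ 0.5049 -0.4036  0.0998] rows>= 0.1942610143787464
```

>>> send_rows --deltas '[{"tx": -0.006, "ty": 0, "tz": 0.05, "wx": 0, "wy": 0, "wz": 0}, {"tx": 0, "ty": 0, "tz": 0.03, "wx": 0, "wy": 0, "wz": 0}, {"tx": 0, "ty": 0, "tz": 0.02, "wx": 0, "wy": 0, "wz": 0}, {"tx": 0, "ty": 0, "tz": 0.02, "wx": 0, "wy": 0, "wz": 0}, {"tx": 0, "ty": 0, "tz": 0.005, "wx": 0, "wy": 0, "wz": 0}, {"tx": 0, "ty": 0, "tz": 0, "wx": 0, "wy": 0, "wz": 0}]'

```text
t: 45.28
eef_pos: [0.5042, -0.405, 0.088]
tool_rot: [3.141, 0.001, 1.466]
wrist_force: [-2.2, 2.2, 5.7]
width: 0.0551
gripper_force: 65.4
```

>>> send_rows --deltas '[{"tx": 0, "ty": 0, "tz": 0, "wx": 0, "wy": 0, "wz": 0}, {"tx": 0, "ty": 0, "tz": 0, "wx": 0, "wy": 0, "wz": 0}, {"tx": 0, "ty": 0, "tz": 0, "wx": 0, "wy": 0, "wz": 0}, {"tx": 0, "ty": 0, "tz": 0, "wx": 0, "wy": 0, "wz": 0}, {"tx": 0, "ty": 0, "tz": -0.2, "wx": 0, "wy": 0, "wz": 0}, {"tx": 0, "ty": 0, "tz": -0.5, "wx": 0, "wy": 0, "wz": 0}, {"tx": 0, "ty": 0, "tz": -0.5, "wx": 0, "wy": 0, "wz": 0}, {"tx": 0, "ty": 0, "tz": 0, "wx": 0, "wy": 0, "wz": 0}]' --grip 100

```text
t: 46.28
eef_pos: [0.5065, -0.407, 0.2117]
tool_rot: [3.134, 0.006, 1.466]
wrist_force: [0.6, 0.3, -1.1]
width: 0.0852
gripper_force: 0.0
```

```bash
python3 - <<'E'
from h import *
go([.5294,-.0646,.21],83.5)
E
```

```text
shift [ 3.429 -0.13  -0.005] turn [0.0025 0.002  0.0028] t 46.275 rot [179.55   0.36  84.  ] pos [ 0.5065 -0.407   0.2117] rows>= 5.491064134462371
```

>>> send_rows --deltas '[{"tx": 0.3, "ty": -0.01, "tz": 0, "wx": 0, "wy": 0, "wz": 0}, {"tx": 0.56, "ty": -0.018, "tz": 0, "wx": 0, "wy": 0, "wz": 0}, {"tx": 0.56, "ty": -0.018, "tz": 0, "wx": 0, "wy": 0, "wz": 0}, {"tx": 0.56, "ty": -0.018, "tz": 0, "wx": 0, "wy": 0, "wz": 0}, {"tx": 0.56, "ty": -0.018, "tz": 0, "wx": 0, "wy": 0, "wz": 0}, {"tx": 0.56, "ty": -0.018, "tz": 0, "wx": 0, "wy": 0, "wz": 0}, {"tx": 0.31, "ty": -0.005, "tz": 0, "wx": 0, "wy": 0, "wz": 0.0028}, {"tx": 0, "ty": 0, "tz": 0, "wx": 0, "wy": 0, "wz": 0}]'

```text
t: 47.28
eef_pos: [0.5288, -0.0624, 0.2053]
tool_rot: [-3.14, -0.0, 1.461]
wrist_force: [0.1, -0.5, 0.2]
width: 0.0854
gripper_force: 0.0
```

>>> send_rows --deltas '[{"tx": 0, "ty": 0, "tz": 0, "wx": 0, "wy": 0, "wz": 0}, {"tx": 0, "ty": 0, "tz": 0, "wx": 0, "wy": 0, "wz": 0}]'

```text
t: 47.52
eef_pos: [0.5293, -0.0657, 0.206]
tool_rot: [-3.141, 0.0, 1.456]
wrist_force: [0.5, 0.1, 0.3]
width: 0.0854
gripper_force: 0.0
```

```bash
python3 - <<'E'
from h import *
go([.5294,-.0646,.0871],83.5)
E
```

```text
shift [ 0.011 -0.     1.189] turn [-0.0001  0.0001 -0.0005] t 47.525 rot [-1.7998e+02  2.0000e-02  8.3400e+01] pos [ 0.5293 -0.0657  0.206 ] rows>= 1.9017244703820004
```

>>> send_rows --deltas '[{"tx": 0.01, "ty": 0, "tz": 0.3, "wx": 0, "wy": 0, "wz": 0}, {"tx": 0, "ty": 0, "tz": 0.35, "wx": 0, "wy": 0, "wz": 0}, {"tx": 0, "ty": 0, "tz": 0.35, "wx": 0, "wy": 0, "wz": 0}, {"tx": 0, "ty": 0, "tz": 0.2, "wx": 0, "wy": 0, "wz": 0}, {"tx": 0, "ty": 0, "tz": 0, "wx": 0, "wy": 0, "wz": 0}, {"tx": 0, "ty": 0, "tz": 0, "wx": 0, "wy": 0, "wz": 0}]'

```text
t: 48.28
eef_pos: [0.5302, -0.0644, 0.0871]
tool_rot: [3.14, 0.0, 1.456]
wrist_force: [-0.0, 0.4, -0.3]
width: 0.0854
gripper_force: 0.0
```

>>> send_rows --deltas '[{"tx": 0, "ty": 0, "tz": 0, "wx": 0, "wy": 0, "wz": 0}, {"tx": 0, "ty": 0, "tz": 0, "wx": 0, "wy": 0, "wz": 0}, {"tx": 0, "ty": 0, "tz": 0, "wx": 0, "wy": 0, "wz": 0}, {"tx": 0, "ty": 0, "tz": 0, "wx": 0, "wy": 0, "wz": 0}, {"tx": 0, "ty": 0, "tz": 0, "wx": 0, "wy": 0, "wz": 0}]' --grip 0

```text
t: 48.9
eef_pos: [0.5305, -0.064, 0.0877]
tool_rot: [3.139, 0.001, 1.457]
wrist_force: [-0.7, -0.7, 6.2]
width: 0.0588
gripper_force: 64.4
```

>>> send_rows --deltas '[{"tx": 0, "ty": 0, "tz": -0.2, "wx": 0, "wy": 0, "wz": 0}, {"tx": 0, "ty": 0, "tz": -0.4, "wx": 0, "wy": 0, "wz": 0}, {"tx": 0, "ty": 0, "tz": -0.4, "wx": 0, "wy": 0, "wz": 0}, {"tx": 0, "ty": 0, "tz": -0.4, "wx": 0, "wy": 0, "wz": 0}, {"tx": 0, "ty": 0, "tz": -0.2, "wx": 0, "wy": 0, "wz": 0}, {"tx": 0, "ty": 0, "tz": 0, "wx": 0, "wy": 0, "wz": 0}]'

```text
t: 49.65
eef_pos: [0.5306, -0.0638, 0.2477]
tool_rot: [3.138, 0.0, 1.457]
wrist_force: [0.9, -0.0, -1.9]
width: 0.0588
gripper_force: 65.2
```

```bash
python3 - <<'E'
from h import *
go([.4468,-.3213,.245],83.5)
E
```

```text
shift [-2.654 -0.541  0.027] turn [0.0011 0.0001 0.    ] t 49.65 rot [1.7981e+02 3.0000e-02 8.3510e+01] pos [ 0.5306 -0.0638  0.2477] rows>= 4.333336803541744
```

>>> send_rows --deltas '[{"tx": -0.24, "ty": -0.05, "tz": 0, "wx": 0, "wy": 0, "wz": 0}, {"tx": -0.54, "ty": -0.11, "tz": 0, "wx": 0, "wy": 0, "wz": 0}, {"tx": -0.54, "ty": -0.11, "tz": 0, "wx": 0, "wy": 0, "wz": 0}, {"tx": -0.54, "ty": -0.11, "tz": 0, "wx": 0, "wy": 0, "wz": 0}, {"tx": -0.54, "ty": -0.11, "tz": 0, "wx": 0, "wy": 0, "wz": 0}, {"tx": -0.246, "ty": -0.045, "tz": 0, "wx": 0, "wy": 0, "wz": 0}, {"tx": 0, "ty": 0, "tz": 0, "wx": 0, "wy": 0, "wz": 0}, {"tx": 0, "ty": 0, "tz": 0, "wx": 0, "wy": 0, "wz": 0}]'

```text
t: 50.65
eef_pos: [0.446, -0.3193, 0.245]
tool_rot: [-3.14, -0.002, 1.458]
wrist_force: [-0.3, -0.1, -2.8]
width: 0.0586
gripper_force: 65.2
```

>>> send_rows --deltas '[{"tx": 0, "ty": 0, "tz": 0.3, "wx": 0, "wy": 0, "wz": 0}, {"tx": 0, "ty": 0, "tz": 0.4, "wx": 0, "wy": 0, "wz": 0}, {"tx": 0, "ty": 0, "tz": 0.4, "wx": 0, "wy": 0, "wz": 0}, {"tx": 0, "ty": 0, "tz": 0.3, "wx": 0, "wy": 0, "wz": 0}, {"tx": 0, "ty": 0, "tz": 0.08, "wx": 0, "wy": 0, "wz": 0}, {"tx": 0, "ty": 0, "tz": 0, "wx": 0, "wy": 0, "wz": 0}, {"tx": 0, "ty": 0, "tz": 0, "wx": 0, "wy": 0, "wz": 0}]'

```text
t: 51.52
eef_pos: [0.4476, -0.321, 0.0999]
tool_rot: [3.139, 0.002, 1.458]
wrist_force: [0.7, -0.0, -2.6]
width: 0.0586
gripper_force: 65.3
```

```bash
python3 - <<'E'
from h import *
go([.4472,-.3205,.0874],83.5)
E
```

```text
shift [ 0.005 -0.005  0.125] turn [0.0008 0.0006 0.0002] t 51.525 rot [1.7986e+02 1.0000e-01 8.3530e+01] pos [ 0.4476 -0.321   0.0999] rows>= 0.2008596715412186
```

>>> send_rows --deltas '[{"tx": 0.005, "ty": 0, "tz": 0.05, "wx": 0, "wy": 0, "wz": 0}, {"tx": 0, "ty": 0, "tz": 0.03, "wx": 0, "wy": 0, "wz": 0}, {"tx": 0, "ty": 0, "tz": 0.02, "wx": 0, "wy": 0, "wz": 0}, {"tx": 0, "ty": 0, "tz": 0.02, "wx": 0, "wy": 0, "wz": 0}, {"tx": 0, "ty": 0, "tz": 0.005, "wx": 0, "wy": 0, "wz": 0}, {"tx": 0, "ty": 0, "tz": 0, "wx": 0, "wy": 0, "wz": 0}]'

```text
t: 52.28
eef_pos: [0.4464, -0.3201, 0.0877]
tool_rot: [3.141, 0.001, 1.457]
wrist_force: [-3.8, 3.6, 12.9]
width: 0.0589
gripper_force: 66.5
```

>>> send_rows --deltas '[{"tx": 0, "ty": 0, "tz": 0, "wx": 0, "wy": 0, "wz": 0}, {"tx": 0, "ty": 0, "tz": 0, "wx": 0, "wy": 0, "wz": 0}, {"tx": 0, "ty": 0, "tz": 0, "wx": 0, "wy": 0, "wz": 0}, {"tx": 0, "ty": 0, "tz": 0, "wx": 0, "wy": 0, "wz": 0}, {"tx": 0, "ty": 0, "tz": -0.2, "wx": 0, "wy": 0, "wz": 0}, {"tx": 0, "ty": 0, "tz": -0.5, "wx": 0, "wy": 0, "wz": 0}, {"tx": 0, "ty": 0, "tz": -0.5, "wx": 0, "wy": 0, "wz": 0}, {"tx": 0, "ty": 0, "tz": -0.3, "wx": 0, "wy": 0, "wz": 0}]' --grip 100

```text
t: 53.28
eef_pos: [0.4472, -0.3206, 0.2386]
tool_rot: [3.139, 0.002, 1.457]
wrist_force: [0.7, -0.1, -0.6]
width: 0.0851
gripper_force: 0.0
```

>>> send_rows --deltas '[{"tx": 0.4, "ty": -0.2, "tz": 0, "wx": 0, "wy": 0, "wz": 0}, {"tx": 0.5, "ty": -0.1, "tz": 0, "wx": 0, "wy": 0, "wz": 0}, {"tx": 0.5, "ty": -0.1, "tz": 0, "wx": 0, "wy": 0, "wz": 0}, {"tx": 0.5, "ty": -0.1, "tz": 0, "wx": 0, "wy": 0, "wz": 0}, {"tx": 0.3, "ty": 0, "tz": 0, "wx": 0, "wy": 0, "wz": 0}, {"tx": 0, "ty": 0, "tz": 0, "wx": 0, "wy": 0, "wz": 0}]'

```text
t: 54.02
eef_pos: [0.4215, -0.0941, 0.2359]
tool_rot: [3.142, 0.0, 1.461]
wrist_force: [0.8, -0.7, -0.1]
width: 0.0853
gripper_force: 0.0
```

```bash
python3 - <<'E'
from h import *
for n in ['scene','side']:
    p=arm.get_image(n); save(p,n+'3'); X=cloud(p); print(n)
    for lo,hi,roi in [(.106,.136,(.38,.6,-.5,-.15)),(.074,.09,(.4,.56,.25,.4)),(.011,.036,(.74,.82,-.04,.3))]:
        m=(X[...,2]>lo)&(X[...,2]<hi)&(X[...,0]>roi[0])&(X[...,0]<roi[1])&(X[...,1]>roi[2])&(X[...,1]<roi[3])
        k,l,st,c=cv2.connectedComponentsWithStats(m.astype(np.uint8))
        for i in range(1,k):
            if st[i,4]>40: r=cv2.minAreaRect((X[l==i][:,:2]*1000).astype(np.float32)); print(lo,np.round(r[0],1),np.round(r[1],1),round(r[2],1))
E
```

```text
scene
0.106 [ 446.7 -319.1] [58.2 59.1] 24.1
0.106 [ 525.5 -249.6] [80.5 42.6] 82.9
0.106 [ 501.9 -407.1] [56.6 57.7] 82.7
0.074 [480.8 325.3] [48.4 49.8] 85.7
0.011 [767.2 213.4] [ 54.2 110.7] 0.0
0.011 [775.4   7.9] [67.  69.1] 39.1
side
0.106 [ 446.5 -304.4] [37.8 58.9] 85.3
0.106 [ 523.5 -249.4] [77.7 40.2] 82.7
0.074 [478.2 327.8] [47.1 49.9] 27.4
0.011 [775.8   6.6] [68.1 72. ] 12.9
0.011 [767.2 212.2] [106.2  54.2] 89.9
```

View pics/scene3.png

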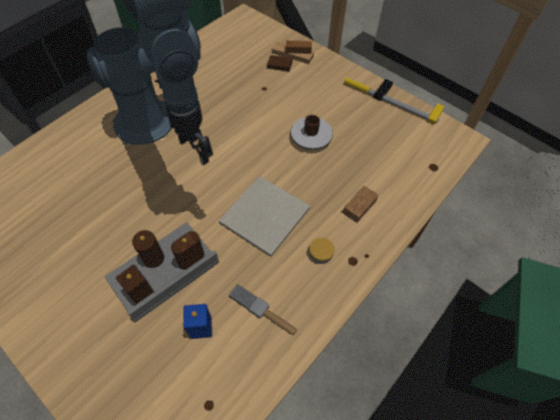

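The scene shows the round (147,245), square (135,284) and oblong (187,250) back in place within about 2 mm. The pot is on the turntable at (312,127), and the bystanders are unmoved.

```bash
python3 -c "
from workcell import arm
print(arm.finish_job())"
```

```text
the job is handed in; nothing more can be done
None
```

I've handed the job in: the pot stands upright in the middle of the turntable, all three canisters are back within about 2 mm of where they started, and the wax tin, sanding block and brush weren't disturbed.

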